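# Make room for the third ink bottle

## Task

The grey caddy on the desk holds a row of two ink refill bottles and a glue stick, with no room for another bottle. Shift the neighbours apart to open a gap between the middle bottle and the glue stick, and stand the spare ink bottle from the desk in that gap, next to the middle bottle. In the end the two first bottles still stand side by side, then comes the spare one, then the glue stick, all four upright on the caddy's floor.

Things in the scene. Friction and masses are not known exactly. Their poses are not given: they have to be found in the camera images.
- spare_bottle_center (a point): Printer ink refill bottle: white round bottle with a dark label and dark nozzle cap, 39 mm diameter up to 66 mm above its base, cap 24 mm diameter above that, 90 mm high in all, about 60 g. The point is its centre, 45 mm above its base; z is its upright axis. It stands alone on the desk, near a black print loupe (37 mm wide, 34 mm high) that is not needed.
- middle_bottle_center (a point): Bottle like the spare one, same point and z axis. It stands mid-row in the caddy, in the middle of the trough (within 3 mm). At the start its y axis lies along the trough, its x axis across it. Its two neighbours stand on either side along the trough, 41 mm off, centre to centre: the end bottle and the glue stick; which side varies.
- end_bottle_center (a point): Bottle like the spare one, same point and z axis, in the caddy beside the middle bottle, 2 mm clear of it. The caddy is a fixed grey plastic trough along the row: outside 66 x 210 mm, inside 54 x 196 mm, floor 10 mm above the desk, all four walls 24 mm above the desk (14 above the floor). 37 mm are free between this bottle and the end wall.
- glue_center (a point): Glue stick upright in the caddy on the other side of the middle bottle: 25 mm diameter, 90 mm high, 35 g; its top 27 mm are a cap that stands 0.7 mm proud, so grip it by the cap. The point is its centre, 45 mm above its base; z is its upright axis. It is 8 mm clear of the middle bottle and has 44 mm free to the end wall beyond it. Ease it up a few mm to shift it: pressed down, it drags and tips.
Mind the look-alikes: they are no part of the job. Leave any purple or red look-alike of the part that bears spare_bottle_center alone. What is shaped like the part that bears glue_center but purple is not meant.

How it is judged:
By the outcome, as a careful person would: the job done as asked, in the order asked, and still so for the second after the job is handed in, with the robot touching nothing.
It also fails if it takes over 45 s, if anything falls off the work surface, if the arm or the gripper's body presses on something with over 40 N, if the wrist force passes 120 N, or if a joint passes its speed limit or range.

## Robot

A 6-joint arm with a two-finger parallel gripper is mounted at the origin on a cart in front of the work surface, level with it; the furniture and walls round the work are solid. World frame = base frame: x ahead of the robot, y to its left, z up, the work surface at z = 0. Lengths are in m, angles in rad, forces in N, time in s.
With the tool pointing down it reaches from about 0.275 to 0.725 m from the base axis. Payload 15.9 kg.
Tool frame: the origin (TCP) lies at the very end of the fingers, on their centre line; the grasp point (between the pads) lies 19 mm behind it; x points along the fingers, y is the direction in which the jaws open and shut, and the axes are right-handed (so a half turn about x gives the same grasp; the last joint's range is limited). The gripper opens to 85 mm and grips with 20 to 120 N. Pads are 22 mm wide; open, the fingers measure 114 mm over their backs; the gripper's body (76 mm by 85 mm) begins 54 mm behind the grasp point. The pads swing forward as they close: fully open they stand 13 mm farther back than shut.
Start: joints at [-1.298, 0.213, -0.034, 1.323, 0, 1.571], TCP at [0.135, -0.481, 0.231] pointing down, gripper open.
Joint ranges: [-2.98, 2.98], [-0.74, 1.72], [-1.14, 1.35], [-2.1, 2.04], [-1.57, 1.44], [-3.14, 3.14]. Speed limits (rad/s): [1.89, 1.89, 2.39, 2.57, 3.14, 3.14].

## Interface

Orientations are given as a rotation vector (axis times angle).
In Python, from cell import sensors, viewer, hand_in gives the robot as it stands.
- The arm moves only by the tool move_arm, never from a script. Its argument "series" is a list of rows, each an object of numbers: "x", "y", "z": the shift along the tool's x, y, z as a fraction of full scale; "roll": the turn about the tool's x as a fraction of full scale. In form: [{"x": .., "y": .., "z": .., "roll": ..}, ...]. A call has exactly 8 rows; each row is the pose to reach, as a shift and turn from the pose measured when the call began, along the tool's axes at that moment, turning the shorter way round; what a row does not reach only later rows make up. Full scale, the value 1, is 0.1 m for a shift and 180 degrees for a turn. A row lasts 1/10 s, in which the tool goes at most 50 mm and 8.59 degrees, less where a joint would pass 70% of its speed; a pose out of reach is approached as far as the arm can. A call with a number of a shift or a turn outside -1 to 1 is refused whole. A call with a gripper value outside its range is refused whole. "jaw" is the finger opening in mm, from 0 to 85.4, set as the call begins (left out, the last holds). The fingers move at their own pace and stop on an object; "force" is the grip in N (left out, the last holds). Time passes only in rows, so rows that repeat a pose let the fingers close, or fill a call up. It gives the time, the measured TCP pose, the force and the opening at its end, in the units of the state.
- sensors.read_state(): the state, without advancing time (a new reading comes with each control period).
- viewer.camera(name): name is "side" or "top"; returns the picture (420x560x3 uint8, red, green, blue); there is no depth.
- viewer.get_calibration(name): a dict with "fov_y" (degrees; the focal length in pixels is half the picture's height over the tangent of half this angle, whatever the lens; pixels are square), "cx", "cy" (the principal point, pixels), "position" and "attitude" of the camera in the world. Camera axes: x right, y down, z forward; pixel columns grow to the right and rows downward; lengths in m; the calibration is good to about 2 mm. A picture is of the moment at which its call begins. get_calibration takes no time and is no camera call.
- hand_in(): hands the job in, once; it reports no verdict.
The state is a dict: "time_s": time; "qpos": joint angles; "dq": joint speeds; "effort": joint torques, N m; "tool_pos": TCP position; "tcp_rot": TCP orientation; "wrist_force": force on the tool from outside, world axes, zero at the start; "wrist_torque": the same for the moment, N m; "width": finger opening in m.
Only numpy, scipy, OpenCV 4.12 (cv2) and the standard library are available. Lean on these libraries where they do the work, as an engineer would, in place of code of your own. Each camera call takes 0.05 s, during which the arm holds its last target.

## Working session

There is one attempt and no reset: what is moved stays moved. The work goes in short steps, Python scripts to look and compute and a tool call to move; the robot and the scene stay as the last step left them, time stands still between calls to the robot, and variables do not carry over. Pictures are saved under pics/ and viewed, and the job is handed in when it is done.

Besides the shell and the picture viewer there is one more tool, called after "Request:" in YAML: its name, and indented under it one key for each argument. move_arm: Moves the arm, as the interface text tells. Shift numbers are shares of 0.1 m and turn numbers shares of 180 degrees, none past 1 either way. Its arguments: {"type":"object","properties":{"series":{"type":"array"},"jaw":{"type":"number"},"force":{"type":"number"}},"required":["series"]}

```bash
ls; mkdir -p pics; python3 - <<'E'
from cell import sensors, viewer
import cv2
for n in("side","top"):
    im=viewer.camera(n); cv2.imwrite(f"pics/{n}0.png",im[:,:,::-1]); print(n,viewer.get_calibration(n))
print(sensors.read_state())
E
```

```text
pics
side {'fov_y': 47.79234889052891, 'cx': 280.2543177604744, 'cy': 201.2761488911944, 'position': array([0.50909861, 0.94956642, 0.4741044 ]), 'attitude': array([-0.02609525,  2.59365676, -1.74432021])}
top {'fov_y': 44.9903002817897, 'cx': 274.66633173308236, 'cy': 213.2931288905238, 'position': array([ 0.40236114, -0.00587357,  1.02341155]), 'attitude': array([-2.18201558,  2.1264684 , -0.15703142])}
{'time_s': 0.1, 'qpos': array([-1.29799663e+00,  2.13327097e-01, -3.49855697e-02,  1.32347834e+00,
        2.96004526e-05,  1.57080518e+00]), 'dq': array([ 0.00036973, -0.00240781,  0.00148238, -0.00100751, -0.00111496,
       -0.00067191]), 'effort': array([ 1.07433112e-03, -6.87250113e+01,  4.87805593e+01,  1.20944341e-02,
       -6.19568823e-06, -7.41584415e-06]), 'tool_pos': array([ 0.13464372, -0.48122314,  0.23085985]), 'tcp_rot': array([ 2.07582021,  0.28595319, -2.07604218]), 'wrist_force': array([ 0.28628934, -0.05279356, -0.12150387]), 'wrist_torque': array([ 0.00416942,  0.0356614 , -0.00358305]), 'width': 0.08540093594185752}
```

View pics/side0.png

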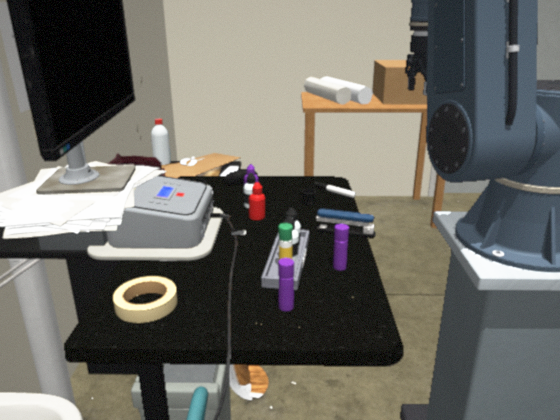

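View pics/top0.png

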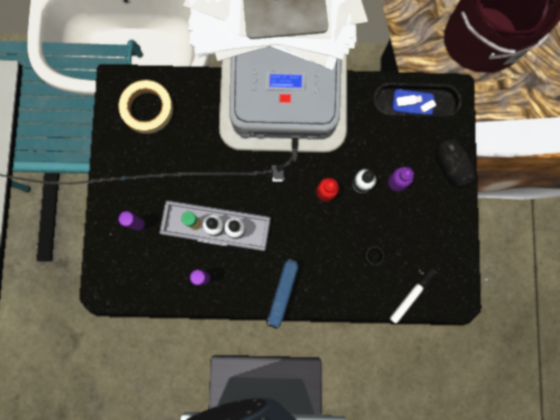

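The spare is one of three bottles: red at top (328,188), white with dark cap at (365,180), purple at (402,177). Only the white one fits the description. The glue is the green-capped stick at (190,218) in the caddy; the purple sticks at (130,219) and (200,277) are look-alikes. I'll confirm both in enlarged crops.

```bash
cat > h.py <<'E'
import numpy as np, cv2
from scipy.spatial.transform import Rotation as R
from cell import sensors, viewer
def ray(n,u,v):
    c=viewer.get_calibration(n); f=210/np.tan(np.radians(c['fov_y']/2))
    d=R.from_rotvec(c['attitude']).apply([(u-c['cx'])/f,(v-c['cy'])/f,1.]); return np.array(c['position']),d
def onz(n,u,v,z):
    p,d=ray(n,u,v); return p+d*(z-p[2])/d[2]
def proj(n,P):
    c=viewer.get_calibration(n); f=210/np.tan(np.radians(c['fov_y']/2))
    q=R.from_rotvec(c['attitude']).inv().apply(np.array(P)-c['position']); return np.array([c['cx']+f*q[...,0]/q[...,2],c['cy']+f*q[...,1]/q[...,2]]).T
def two(u1,v1,u2,v2):
    p,d=ray('top',u1,v1);q,e=ray('side',u2,v2)
    s=np.linalg.lstsq(np.c_[d,-e],q-p,rcond=None)[0]; a=p+s[0]*d;b=q+s[1]*e; return (a+b)/2,np.linalg.norm(a-b)
E
python3 - <<'E'
import cv2,numpy as np
t=cv2.imread('pics/top0.png');s=cv2.imread('pics/side0.png')
a=cv2.resize(t[190:260,150:280],None,fx=6,fy=6,interpolation=cv2.INTER_CUBIC)
cv2.imwrite('pics/c1.png',a)
b=cv2.resize(t[150:210,300:430],None,fx=6,fy=6,interpolation=cv2.INTER_CUBIC)
cv2.imwrite('pics/c2.png',b)
c=cv2.resize(s[155:315,220:360],None,fx=3.7,fy=3.7,interpolation=cv2.INTER_CUBIC)
cv2.imwrite('pics/c3.png',c)
E
```

```text
(no output)
```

View pics/c1.png

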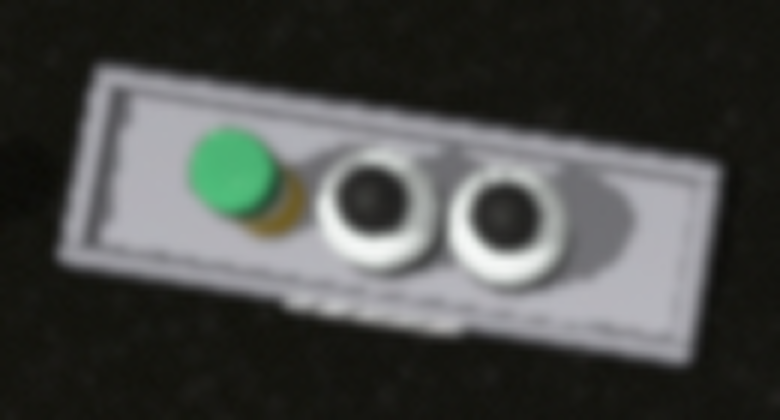

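View pics/c2.png

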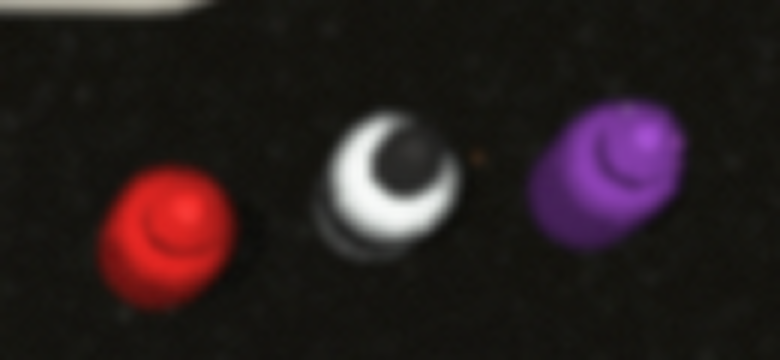

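View pics/c3.png

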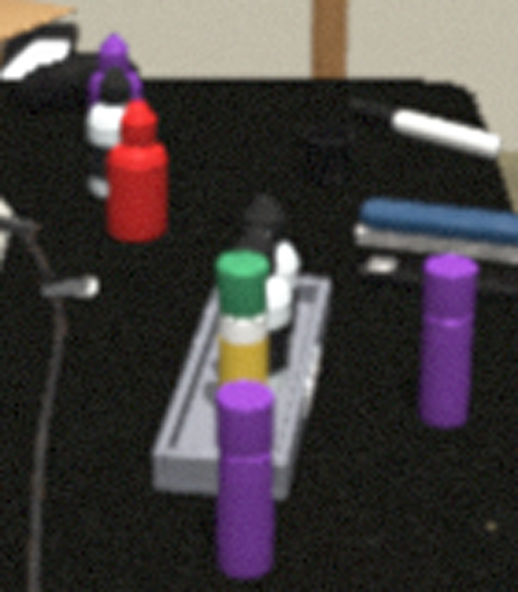

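The crops confirm it. The spare is the white bottle at top (365,180), with its dark cap at about (368,177). The caddy row from left to right is green-capped glue, middle bottle, end bottle. Next I measure with masks.

```bash
cat > meas.py <<'E'
from h import *
def shapes(im):
    hsv=cv2.cvtColor(im,cv2.COLOR_RGB2HSV)
    g=cv2.inRange(hsv,(55,90,60),(90,255,255))
    w=cv2.inRange(hsv,(0,0,190),(180,60,255))
    return hsv,g,w
def comps(m,amin=20):
    n,l,s,c=cv2.connectedComponentsWithStats(m)
    return [(c[i].round(2),s[i].tolist()) for i in range(1,n) if s[i,4]>=amin]
E
python3 - <<'E'
from meas import *
im=cv2.imread('pics/top0.png')[:,:,::-1].copy()
hsv,g,w=shapes(im)
print('green');[print(c,s) for c,s in comps(g)]
sub=lambda m:[ (c,s) for c,s in comps(m) if 150<c[0]<430 and 160<c[1]<260]
print('white');[print(c,s) for c,s in sub(w)]
# min enclosing ellipse of white shoulder hulls; caps = dark inside hull
gray=cv2.cvtColor(im,cv2.COLOR_RGB2GRAY)
for (x0,x1,y0,y1) in [(200,223,212,239),(223,247,214,242),(352,378,166,194)]:
    r=gray[y0:y1,x0:x1]
    m=(r>185).astype(np.uint8)
    k=cv2.findContours(m,cv2.RETR_EXTERNAL,cv2.CHAIN_APPROX_NONE)[0]; k=max(k,key=len)
    h=cv2.convexHull(k); (c,rad)=cv2.minEnclosingCircle(h)
    fm=np.zeros_like(m);cv2.fillPoly(fm,[h],1)
    d=((r<110)&(fm>0)).astype(np.uint8)
    M=cv2.moments(d,True);cc=(M['m10']/M['m00']+x0,M['m01']/M['m00']+y0)
    S=(c[0]+x0,c[1]+y0)
    print('shoulder',np.round(S,2),round(rad,2),'cap',np.round(cc,2),M['m00'])
# caddy rim
m=((hsv[...,1]<60)&(gray>90)).astype(np.uint8); m[:, :150]=0;m[:,282:]=0;m[:195]=0;m[252:]=0
m=cv2.morphologyEx(m,cv2.MORPH_CLOSE,np.ones((5,5)));
k=max(cv2.findContours(m,cv2.RETR_EXTERNAL,cv2.CHAIN_APPROX_NONE)[0],key=cv2.contourArea)
print('rect',cv2.minAreaRect(k),cv2.boxPoints(cv2.minAreaRect(k)))
for n in [(190.,218)]: print(onz('top',*n,.1))
print(onz('top',368,177,.09),onz('top',365,180,.066))
E
```

```text
green
[188.62 218.45] [182, 212, 15, 14, 156]
white
[362.69 181.29] [357, 171, 17, 17, 117]
[231.12 231.17] [225, 221, 17, 16, 89]
[209.36 229.61] [203, 222, 17, 12, 87]
shoulder [211.   226.33] 8.8 cap [210.51 225.51] 39.0
shoulder [233.2  227.41] 9.05 cap [232.83 227.13] 60.0
shoulder [364.96 179.04] 8.96 cap [365.85 177.95] 60.0
rect ((214.49517822265625, 225.9188690185547), (106.63168334960938, 35.614418029785156), 9.130176544189453) [[159.02922 235.04042]
 [164.68044 199.87721]
 [269.96112 216.79732]
 [264.30994 251.96053]]
[0.51691023 0.14269408 0.1       ]
[ 0.60461859 -0.18599068  0.09      ] [ 0.60376566 -0.18483134  0.066     ]
```

```bash
python3 - <<'E'
from h import *
o=lambda U,V,x0,y0,z:onz('top',(U+.5)/6-.5+x0,(V+.5)/6-.5+y0,z)
C=[o(*c,150,190,.024) for c in [(98,65),(722,165),(690,362),(60,262)]]
C=np.array(C);print(C.round(4)); print('lens',[np.linalg.norm(C[i]-C[(i+1)%4]).round(4) for i in range(4)],'ctr',C.mean(0))
d=(C[0]+C[3]-C[1]-C[2])[:2];d/=np.linalg.norm(d);print('along(left)',d,np.degrees(np.arctan2(d[1],d[0])))
P=dict(glue=o(233,172,150,190,.1),mcap=o(371,201,150,190,.1),ecap=o(505,216,150,190,.1),msh=o(377,210,150,190,.076),esh=o(507,227,150,190,.076),scap=o(409,158,300,150,.09),ssh=o(395,177,300,150,.066))
ctr=C.mean(0)[:2]; n=np.array([-d[1],d[0]])
for k,p in P.items():
    q=p[:2]-ctr; print(k,p.round(4),'along',round(q@d,4),'across',round(q@n,4))
# side view check: project
for nm,p in P.items(): print(nm,proj('side',p).round(1),proj('top',p).round(1))
E
```

```text
[[ 0.5604  0.2045  0.024 ]
 [ 0.5324 -0.0035  0.024 ]
 [ 0.4669  0.0053  0.024 ]
 [ 0.4944  0.2134  0.024 ]]
lens [np.float64(0.2098), np.float64(0.0661), np.float64(0.2099), np.float64(0.0665)] ctr [0.51350949 0.10492373 0.024     ]
along(left) [0.1322976  0.99121004] 82.3976178031924
glue [0.5164 0.1456 0.1   ] along 0.0407 across 0.0025
mcap [0.5086 0.1031 0.1   ] along -0.0024 across 0.0047
ecap [0.505  0.0621 0.1   ] along -0.0436 across 0.0027
msh [0.5085 0.104  0.076 ] along -0.0016 across 0.0048
esh [0.5043 0.0631 0.076 ] along -0.0427 across 0.0036
scap [ 0.6067 -0.1855  0.09  ] along -0.2756 across -0.1308
ssh [ 0.6056 -0.1856  0.066 ] along -0.2758 across -0.1297
glue [286.9 224.4] [188.4 218.2]
mcap [291.1 215.3] [211.4 223.1]
ecap [292.9 207.1] [233.8 225.6]
msh [291.1 226.6] [212.4 224.6]
esh [293.2 218.1] [234.1 227.4]
scap [252.4 172.5] [367.8 175.9]
ssh [253.1 181.4] [365.4 179.1]
```

```bash
cat > plan.py <<'E'
from h import *
import sys
def goal(x,y,z,ydir=None,p=True):
    """row numbers (tool frame now) to reach TCP x,y,z with tool y along ydir (deg, mod 180)"""
    s=sensors.read_state(); T=R.from_rotvec(s['tcp_rot']); M=T.as_matrix()
    d=M.T@(np.array([x,y,z])-s['tool_pos'])/0.1
    yaw=np.degrees(np.arctan2(M[1,1],M[0,1])); r=0
    if ydir is not None:
        dy=(ydir-yaw+90)%180-90; r=-dy/180  # tool x down: +roll turns yaw negative
    if p: print('t',round(s['time_s'],2),'tcp',s['tool_pos'].round(4),'yaw',yaw.round(2),'xax',M[:,0].round(3),'w',round(s['width'],4),'F',s['wrist_force'].round(1),'q',s['qpos'].round(2)); print('ROW x y z roll',d.round(3),round(r,4))
if __name__=='__main__': goal(*map(float,sys.argv[1:]))
E
python3 plan.py 0.518 0.1455 0.22 172.4; python3 -c "
from h import *
print(R.from_rotvec(sensors.read_state()['tcp_rot']).as_matrix().round(3))"
```

```text
t 0.1 tcp [ 0.1346 -0.4812  0.2309] yaw -74.37 xax [-0.     0.001 -1.   ] w 0.0854 F [ 0.3 -0.1 -0.1] q [-1.3   0.21 -0.03  1.32  0.    1.57]
ROW x y z roll [ 0.114 -5.003 -5.38 ] -0.3709
[[-0.     0.269 -0.963]
 [ 0.001 -0.963 -0.269]
 [-1.    -0.001 -0.   ]]
```

Request:
move_arm:
  series:
    - {"x": 0, "y": -0.12, "z": -0.12, "roll": -0.01}
    - {"x": 0, "y": -0.25, "z": -0.25, "roll": -0.02}
    - {"x": 0, "y": -0.4, "z": -0.4, "roll": -0.03}
    - {"x": 0, "y": -0.6, "z": -0.6, "roll": -0.04}
    - {"x": 0, "y": -0.8, "z": -0.8, "roll": -0.05}
    - {"x": 0, "y": -1, "z": -1, "roll": -0.06}
    - {"x": 0, "y": -1, "z": -1, "roll": -0.06}
    - {"x": 0, "y": -1, "z": -1, "roll": -0.06}
  jaw: 50
  force: 25

```text
time_s: 0.9
tool_pos: [0.2041, -0.3578, 0.231]
tcp_rot: [1.965, 0.463, -1.965]
wrist_force: [-0.1, 0.3, 0.2]
width: 0.0497
```

```bash
python3 plan.py 0.518 0.1455 0.22 172.4
```

```text
t 0.9 tcp [ 0.2041 -0.3578  0.231 ] yaw -63.52 xax [-0.     0.001 -1.   ] w 0.0497 F [-0.1  0.3  0.2] q [-1.05  0.03 -0.24  1.3   0.    1.63]
ROW x y z roll [ 0.113 -3.105 -5.054] -0.3107
```

Request:
move_arm:
  series:
    - {"x": 0, "y": -0.08, "z": -0.13, "roll": 0}
    - {"x": 0, "y": -0.16, "z": -0.27, "roll": 0}
    - {"x": 0, "y": -0.25, "z": -0.4, "roll": 0}
    - {"x": 0, "y": -0.33, "z": -0.55, "roll": 0}
    - {"x": 0, "y": -0.41, "z": -0.7, "roll": 0}
    - {"x": 0, "y": -0.5, "z": -0.85, "roll": 0}
    - {"x": 0, "y": -0.6, "z": -1, "roll": 0}
    - {"x": 0, "y": -0.6, "z": -1, "roll": 0}

```text
time_s: 1.7
tool_pos: [0.2673, -0.2592, 0.231]
tcp_rot: [1.964, 0.464, -1.965]
wrist_force: [0.4, 0.2, -0.8]
width: 0.05
```

Request:
move_arm:
  series:
    - {"x": 0, "y": -0.08, "z": -0.13, "roll": -0.02}
    - {"x": 0, "y": -0.16, "z": -0.27, "roll": -0.04}
    - {"x": 0, "y": -0.25, "z": -0.4, "roll": -0.06}
    - {"x": 0, "y": -0.33, "z": -0.55, "roll": -0.08}
    - {"x": 0, "y": -0.41, "z": -0.7, "roll": -0.1}
    - {"x": 0, "y": -0.5, "z": -0.85, "roll": -0.12}
    - {"x": 0, "y": -0.6, "z": -1, "roll": -0.15}
    - {"x": 0, "y": -0.6, "z": -1, "roll": -0.15}

```text
time_s: 2.5
tool_pos: [0.3307, -0.1608, 0.2309]
tcp_rot: [1.659, 0.841, -1.659]
wrist_force: [-0.6, 0.3, -0.6]
width: 0.0504
```

```bash
python3 plan.py 0.518 0.1455 0.18 172.4
```

```text
t 2.5 tcp [ 0.3307 -0.1608  0.2309] yaw -36.31 xax [-0.001  0.001 -1.   ] w 0.0504 F [-0.6  0.3 -0.6] q [-0.45 -0.06 -0.33  1.3   0.    1.75]
ROW x y z roll [ 0.511 -0.303 -3.577] -0.1595
```

Request:
move_arm:
  series:
    - {"x": 0, "y": 0, "z": -0.15, "roll": 0}
    - {"x": 0, "y": 0, "z": -0.3, "roll": 0}
    - {"x": 0, "y": 0, "z": -0.45, "roll": 0}
    - {"x": 0, "y": 0, "z": -0.6, "roll": 0}
    - {"x": 0, "y": -0.05, "z": -0.75, "roll": 0}
    - {"x": 0, "y": -0.08, "z": -0.9, "roll": 0}
    - {"x": 0, "y": -0.1, "z": -1, "roll": 0}
    - {"x": 0, "y": -0.1, "z": -1, "roll": 0}

```text
time_s: 3.3
tool_pos: [0.3822, -0.0744, 0.2309]
tcp_rot: [1.659, 0.841, -1.66]
wrist_force: [0.0, -0.2, 0.1]
width: 0.0499
```

Request:
move_arm:
  series:
    - {"x": 0, "y": 0, "z": -0.15, "roll": 0}
    - {"x": 0, "y": 0, "z": -0.3, "roll": 0}
    - {"x": 0, "y": 0, "z": -0.45, "roll": 0}
    - {"x": 0, "y": 0, "z": -0.6, "roll": 0}
    - {"x": 0, "y": -0.05, "z": -0.75, "roll": 0}
    - {"x": 0, "y": -0.08, "z": -0.9, "roll": 0}
    - {"x": 0, "y": -0.1, "z": -1, "roll": 0}
    - {"x": 0, "y": -0.1, "z": -1, "roll": 0}

```text
time_s: 4.1
tool_pos: [0.4337, 0.0122, 0.2308]
tcp_rot: [1.659, 0.841, -1.66]
wrist_force: [-0.3, -0.7, 0.3]
width: 0.0499
```

Request:
move_arm:
  series:
    - {"x": 0, "y": 0, "z": -0.15, "roll": -0.02}
    - {"x": 0, "y": 0, "z": -0.3, "roll": -0.04}
    - {"x": 0, "y": 0, "z": -0.45, "roll": -0.06}
    - {"x": 0, "y": 0, "z": -0.6, "roll": -0.08}
    - {"x": 0, "y": -0.05, "z": -0.75, "roll": -0.1}
    - {"x": 0, "y": -0.08, "z": -0.9, "roll": -0.13}
    - {"x": 0, "y": -0.1, "z": -1, "roll": -0.16}
    - {"x": 0, "y": -0.1, "z": -1, "roll": -0.16}

```text
time_s: 4.9
tool_pos: [0.4851, 0.0985, 0.2306]
tcp_rot: [1.304, 1.147, -1.304]
wrist_force: [-0.8, -0.6, 0.6]
width: 0.0501
```

```bash
python3 plan.py 0.518 0.1455 0.14 172.4
```

```text
t 4.9 tcp [0.4851 0.0985 0.2306] yaw -7.4 xax [-0.001  0.001 -1.   ] w 0.0501 F [-0.8 -0.6  0.6] q [ 0.2   0.2  -0.05  1.32  0.    1.9 ]
ROW x y z roll [ 0.906  0.267 -0.508] 0.0011
```

Request:
move_arm:
  series:
    - {"x": 0.1, "y": 0.07, "z": -0.13, "roll": 0}
    - {"x": 0.2, "y": 0.14, "z": -0.26, "roll": 0}
    - {"x": 0.35, "y": 0.2, "z": -0.39, "roll": 0}
    - {"x": 0.5, "y": 0.267, "z": -0.508, "roll": 0}
    - {"x": 0.65, "y": 0.267, "z": -0.508, "roll": 0}
    - {"x": 0.8, "y": 0.267, "z": -0.508, "roll": 0}
    - {"x": 0.9, "y": 0.267, "z": -0.508, "roll": 0}
    - {"x": 0.9, "y": 0.267, "z": -0.508, "roll": 0}

```text
time_s: 5.7
tool_pos: [0.5172, 0.1455, 0.1387]
tcp_rot: [1.302, 1.148, -1.307]
wrist_force: [0.2, -1.0, 0.8]
width: 0.0499
```

```bash
python3 plan.py 0.518 0.1455 0.069 172.4; python3 - <<'E'
from h import *
for n in("side","top"):
    im=viewer.camera(n); cv2.imwrite(f"pics/{n}1.png",im[:,:,::-1])
a=cv2.imread('pics/side1.png')[100:300,200:400];b=cv2.imread('pics/top1.png')[150:290,130:290]
a=cv2.resize(a,(400,400),interpolation=2);b=cv2.resize(b,(400,350),interpolation=2)
c=np.zeros((400,800,3),np.uint8);c[:,:400]=a;c[:350,400:]=b;cv2.imwrite('pics/j1.png',c)
E
```

```text
t 5.7 tcp [0.5172 0.1455 0.1387] yaw -7.4 xax [-0.004  0.    -1.   ] w 0.0499 F [ 0.2 -1.   0.8] q [ 0.27  0.33 -0.12  1.13  0.    1.97]
ROW x y z roll [ 0.697  0.011 -0.001] 0.0011
```

View pics/j1.png

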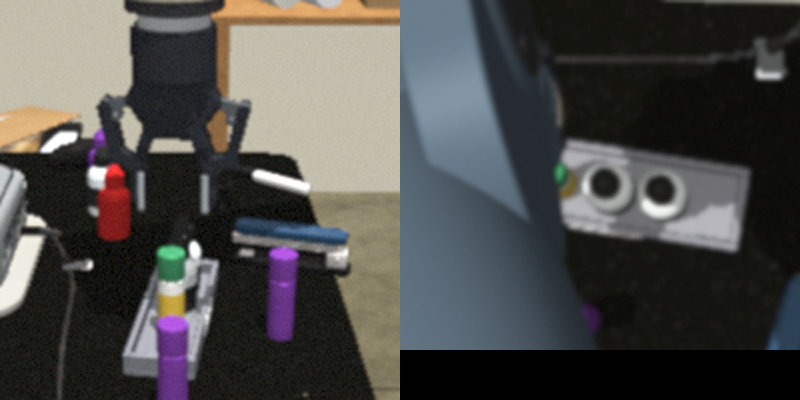

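In the side crop the glue cap sits at u=171 and the fingers straddle it at 141 and 207 (midpoint 174), so it is centred. I'll descend, grip, then ease it up.

Request:
move_arm:
  series:
    - {"x": 0.15, "y": 0, "z": 0, "roll": 0}
    - {"x": 0.3, "y": 0, "z": 0, "roll": 0}
    - {"x": 0.45, "y": 0, "z": 0, "roll": 0}
    - {"x": 0.55, "y": 0, "z": 0, "roll": 0}
    - {"x": 0.65, "y": 0, "z": 0, "roll": 0}
    - {"x": 0.7, "y": 0, "z": 0, "roll": 0}
    - {"x": 0.7, "y": 0, "z": 0, "roll": 0}
    - {"x": 0.7, "y": 0, "z": 0, "roll": 0}

```text
time_s: 6.6
tool_pos: [0.5182, 0.1458, 0.071]
tcp_rot: [1.304, 1.147, -1.304]
wrist_force: [-0.2, -0.8, -0.0]
width: 0.0501
```

Request:
move_arm:
  series:
    - {"x": 0, "y": 0, "z": 0, "roll": 0}
    - {"x": 0, "y": 0, "z": 0, "roll": 0}
    - {"x": 0, "y": 0, "z": 0, "roll": 0}
    - {"x": 0, "y": 0, "z": 0, "roll": 0}
    - {"x": 0, "y": 0, "z": 0, "roll": 0}
    - {"x": 0, "y": 0, "z": 0, "roll": 0}
    - {"x": 0, "y": 0, "z": 0, "roll": 0}
    - {"x": 0, "y": 0, "z": 0, "roll": 0}
  jaw: 15

```text
time_s: 7.4
tool_pos: [0.5187, 0.1459, 0.0716]
tcp_rot: [1.305, 1.146, -1.303]
wrist_force: [1.2, -0.3, 5.6]
width: 0.0258
```

```bash
python3 plan.py 0.522 0.177 0.075 172.4
```

```text
t 7.4 tcp [0.5187 0.1459 0.0716] yaw -7.41 xax [ 0.     0.001 -1.   ] w 0.0258 F [ 1.2 -0.3  5.6] q [ 0.27  0.37 -0.23  0.97  0.    1.97]
ROW x y z roll [-0.034 -0.008 -0.313] 0.0011
```

Request:
move_arm:
  series:
    - {"x": -0.04, "y": 0, "z": 0, "roll": 0}
    - {"x": -0.07, "y": 0, "z": 0, "roll": 0}
    - {"x": -0.07, "y": 0, "z": -0.1, "roll": 0}
    - {"x": -0.07, "y": 0, "z": -0.2, "roll": 0}
    - {"x": -0.07, "y": 0, "z": -0.3, "roll": 0}
    - {"x": -0.07, "y": 0, "z": -0.32, "roll": 0}
    - {"x": -0.07, "y": 0, "z": -0.32, "roll": 0}
    - {"x": -0.07, "y": 0, "z": -0.32, "roll": 0}

```text
time_s: 8.2
tool_pos: [0.5227, 0.1775, 0.0785]
tcp_rot: [1.304, 1.146, -1.303]
wrist_force: [0.3, -0.7, 0.1]
width: 0.0255
```

```bash
python3 plan.py 0.522 0.177 0.072 172.4;python3 - <<'E'
from h import *
for n in("side",):
    im=viewer.camera(n); cv2.imwrite(f"pics/{n}2.png",im[:,:,::-1])
a=cv2.imread('pics/side2.png')[180:310,220:360]
cv2.imwrite('pics/j2.png',cv2.resize(a,None,fx=4,fy=4,interpolation=2))
E
```

```text
t 8.2 tcp [0.5227 0.1775 0.0785] yaw -7.39 xax [-0.     0.001 -1.   ] w 0.0255 F [ 0.3 -0.7  0.1] q [ 0.33  0.39 -0.18  0.99  0.    2.03]
ROW x y z roll [ 0.065 -0.006  0.006] 0.0012
```

View pics/j2.png

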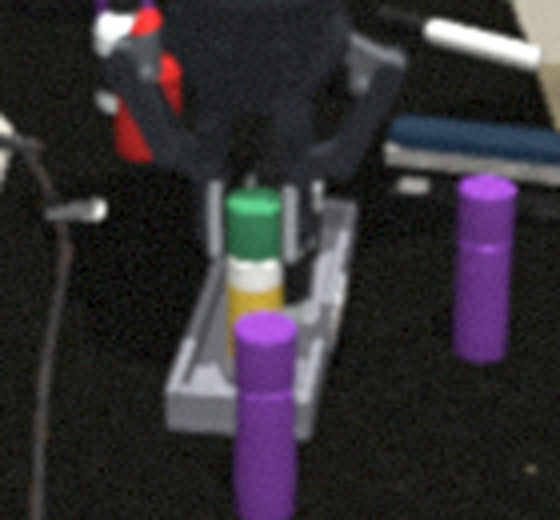

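The glue stick (cap at crop (255,220)) is held upright and has moved toward the near end wall. I'll lower it and release.

Request:
move_arm:
  series:
    - {"x": 0.03, "y": 0, "z": 0, "roll": 0}
    - {"x": 0.05, "y": 0, "z": 0, "roll": 0}
    - {"x": 0.06, "y": 0, "z": 0, "roll": 0}
    - {"x": 0.065, "y": 0, "z": 0, "roll": 0}
    - {"x": 0.07, "y": 0, "z": 0, "roll": 0}
    - {"x": 0.07, "y": 0, "z": 0, "roll": 0}
    - {"x": 0.07, "y": 0, "z": 0, "roll": 0}
    - {"x": 0.07, "y": 0, "z": 0, "roll": 0}

```text
time_s: 9.05
tool_pos: [0.5228, 0.1774, 0.0716]
tcp_rot: [1.305, 1.146, -1.303]
wrist_force: [0.6, -1.3, 2.2]
width: 0.0259
```

Request:
move_arm:
  series:
    - {"x": 0, "y": 0, "z": 0, "roll": 0}
    - {"x": 0, "y": 0, "z": 0, "roll": 0}
    - {"x": 0, "y": 0, "z": 0, "roll": 0}
    - {"x": 0, "y": 0, "z": 0, "roll": 0}
    - {"x": 0, "y": 0, "z": 0, "roll": 0}
    - {"x": -0.2, "y": 0, "z": 0, "roll": 0}
    - {"x": -0.4, "y": 0, "z": 0, "roll": 0}
    - {"x": -0.6, "y": 0, "z": 0, "roll": 0}
  jaw: 60

```text
time_s: 9.85
tool_pos: [0.5227, 0.1773, 0.1323]
tcp_rot: [1.305, 1.146, -1.303]
wrist_force: [0.3, 0.4, -0.8]
width: 0.0601
```

```bash
python3 plan.py 0.5055 0.0625 0.12 172.4
```

```text
t 9.85 tcp [0.5227 0.1773 0.1323] yaw -7.41 xax [-0.     0.001 -1.   ] w 0.0601 F [ 0.3  0.4 -0.8] q [ 0.33  0.36 -0.1   1.12  0.    2.03]
ROW x y z roll [ 0.122 -0.022  1.161] 0.0011
```

Request:
move_arm:
  series:
    - {"x": 0, "y": 0, "z": 0.2, "roll": 0}
    - {"x": 0, "y": 0, "z": 0.4, "roll": 0}
    - {"x": 0, "y": 0, "z": 0.6, "roll": 0}
    - {"x": 0, "y": 0, "z": 0.8, "roll": 0}
    - {"x": 0, "y": -0.02, "z": 0.95, "roll": 0}
    - {"x": 0, "y": -0.02, "z": 1, "roll": 0}
    - {"x": 0, "y": -0.02, "z": 1, "roll": 0}
    - {"x": 0, "y": -0.02, "z": 1, "roll": 0}

```text
time_s: 10.65
tool_pos: [0.508, 0.0789, 0.1322]
tcp_rot: [1.305, 1.146, -1.303]
wrist_force: [0.1, 0.2, -0.2]
width: 0.0601
```

```bash
cat > look.py <<'E'
from h import *
import sys
k=sys.argv[1]
A=viewer.camera('side')[:,:,::-1];B=viewer.camera('top')[:,:,::-1]
cv2.imwrite(f'pics/side{k}.png',A);cv2.imwrite(f'pics/top{k}.png',B)
c=np.zeros((420,800,3),np.uint8)
c[:,:390]=cv2.resize(A[170:310,220:350],(390,420),interpolation=2)
c[:,400:]=cv2.resize(B[170:275,150:250],(400,420),interpolation=2)
cv2.imwrite(f'pics/j{k}.png',c)
E
python3 look.py 3; python3 plan.py 0.5055 0.0625 0.038 172.4
```

```text
t 10.75 tcp [0.5079 0.079  0.1321] yaw -7.37 xax [-0.     0.001 -1.   ] w 0.06 F [ 0.9 -0.4 -0.1] q [ 0.15  0.28 -0.2   1.09  0.    1.85]
ROW x y z roll [ 0.941 -0.002  0.168] 0.0013
```

View pics/j3.png

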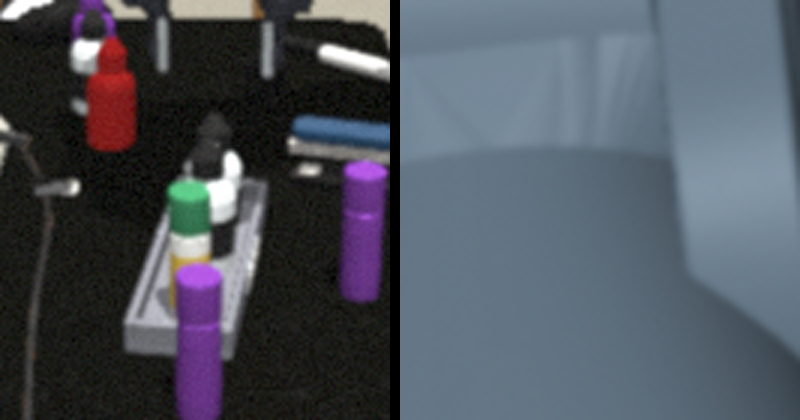

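The glue stick stands upright at its new place (side crop cap at (189,205)). The fingers (u 163 and 268, mid 215) are centred on the end bottle's cap (215,125). Now I descend on the end bottle.

Request:
move_arm:
  series:
    - {"x": 0, "y": 0, "z": 0.1, "roll": 0}
    - {"x": 0, "y": 0, "z": 0.168, "roll": 0}
    - {"x": 0.15, "y": 0, "z": 0.168, "roll": 0}
    - {"x": 0.35, "y": 0, "z": 0.168, "roll": 0}
    - {"x": 0.55, "y": 0, "z": 0.168, "roll": 0}
    - {"x": 0.75, "y": 0, "z": 0.168, "roll": 0}
    - {"x": 0.9, "y": 0, "z": 0.168, "roll": 0}
    - {"x": 0.94, "y": 0, "z": 0.168, "roll": 0}

```text
time_s: 11.55
tool_pos: [0.5047, 0.0619, 0.0367]
tcp_rot: [1.303, 1.148, -1.305]
wrist_force: [-0.8, -1.0, 0.7]
width: 0.06
```

Request:
move_arm:
  series:
    - {"x": 0, "y": 0, "z": 0, "roll": 0}
    - {"x": 0, "y": 0, "z": 0, "roll": 0}
    - {"x": 0, "y": 0, "z": 0, "roll": 0}
    - {"x": 0, "y": 0, "z": 0, "roll": 0}
    - {"x": 0, "y": 0, "z": 0, "roll": 0}
    - {"x": 0, "y": 0, "z": 0, "roll": 0}
    - {"x": 0, "y": 0, "z": 0, "roll": 0}
    - {"x": 0, "y": 0, "z": 0, "roll": 0}
  jaw: 30

```text
time_s: 12.35
tool_pos: [0.505, 0.062, 0.0371]
tcp_rot: [1.303, 1.147, -1.304]
wrist_force: [0.5, 0.5, 6.3]
width: 0.0377
```

```bash
python3 plan.py 0.5055 0.0625 0.038 172.4
```

```text
t 12.35 tcp [0.505  0.062  0.0371] yaw -7.39 xax [-0.002  0.001 -1.   ] w 0.0377 F [0.5 0.5 6.3] q [ 0.12  0.35 -0.36  0.86  0.    1.82]
ROW x y z roll [-0.009  0.004 -0.006] 0.0012
```

Request:
move_arm:
  series:
    - {"x": -0.04, "y": 0, "z": 0, "roll": 0}
    - {"x": -0.07, "y": 0, "z": 0, "roll": 0}
    - {"x": -0.07, "y": 0, "z": 0.07, "roll": 0}
    - {"x": -0.07, "y": 0, "z": 0.14, "roll": 0}
    - {"x": -0.07, "y": 0, "z": 0.14, "roll": 0}
    - {"x": -0.04, "y": 0, "z": 0.14, "roll": 0}
    - {"x": 0, "y": 0, "z": 0.14, "roll": 0}
    - {"x": 0, "y": 0, "z": 0.14, "roll": 0}

```text
time_s: 13.15
tool_pos: [0.5036, 0.0482, 0.0367]
tcp_rot: [1.304, 1.147, -1.304]
wrist_force: [0.2, 0.2, -0.2]
width: 0.0379
```

Request:
move_arm:
  series:
    - {"x": 0, "y": 0, "z": 0, "roll": 0}
    - {"x": 0, "y": 0, "z": 0, "roll": 0}
    - {"x": 0, "y": 0, "z": 0, "roll": 0}
    - {"x": 0, "y": 0, "z": 0, "roll": 0}
    - {"x": -0.2, "y": 0, "z": 0, "roll": 0}
    - {"x": -0.5, "y": 0, "z": 0, "roll": 0}
    - {"x": -0.8, "y": 0, "z": 0, "roll": 0}
    - {"x": -0.95, "y": 0, "z": 0, "roll": 0}
  jaw: 60

```text
time_s: 13.95
tool_pos: [0.5045, 0.0482, 0.1342]
tcp_rot: [1.305, 1.145, -1.302]
wrist_force: [1.7, -0.1, 0.0]
width: 0.0604
```

```bash
python3 look.py 4; python3 plan.py 0.5095 0.1035 0.038 172.4
```

```text
t 14.05 tcp [0.505  0.0483 0.1338] yaw -7.38 xax [ 0.003  0.001 -1.   ] w 0.06 F [ 0.4 -0.1 -0.1] q [ 0.09  0.26 -0.22  1.09  0.    1.79]
ROW x y z roll [ 0.959 -0.028 -0.552] 0.0012
```

View pics/j4.png

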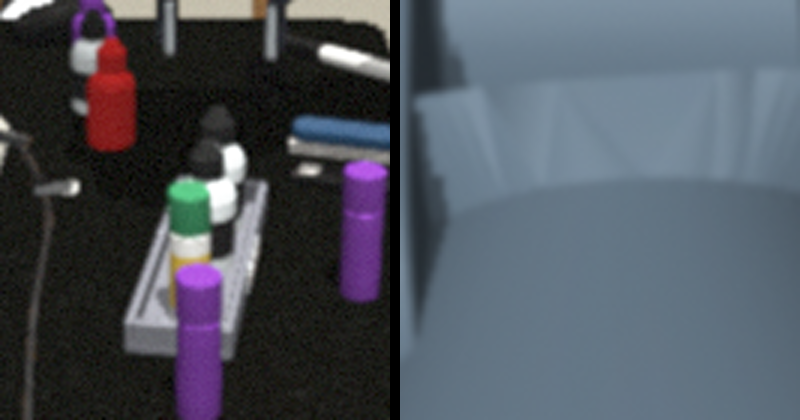

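The end bottle stands upright, shifted away (cap at crop (217,122)). Next is the middle bottle, cap at (207,155).

Request:
move_arm:
  series:
    - {"x": 0, "y": 0, "z": -0.25, "roll": 0}
    - {"x": 0, "y": -0.02, "z": -0.45, "roll": 0}
    - {"x": 0.1, "y": -0.03, "z": -0.55, "roll": 0}
    - {"x": 0.3, "y": -0.03, "z": -0.55, "roll": 0}
    - {"x": 0.5, "y": -0.03, "z": -0.55, "roll": 0}
    - {"x": 0.75, "y": -0.03, "z": -0.55, "roll": 0}
    - {"x": 0.95, "y": -0.03, "z": -0.55, "roll": 0}
    - {"x": 0.96, "y": -0.03, "z": -0.55, "roll": 0}

```text
time_s: 14.85
tool_pos: [0.5068, 0.1026, 0.0345]
tcp_rot: [1.302, 1.148, -1.306]
wrist_force: [-0.7, -0.8, -0.6]
width: 0.06
```

Request:
move_arm:
  series:
    - {"x": 0, "y": 0, "z": 0, "roll": 0}
    - {"x": 0, "y": 0, "z": 0, "roll": 0}
    - {"x": 0, "y": 0, "z": 0, "roll": 0}
    - {"x": 0, "y": 0, "z": 0, "roll": 0}
    - {"x": 0, "y": 0, "z": 0, "roll": 0}
    - {"x": 0, "y": 0, "z": 0, "roll": 0}
    - {"x": 0, "y": 0, "z": 0, "roll": 0}
    - {"x": 0, "y": 0, "z": 0, "roll": 0}
  jaw: 30

```text
time_s: 15.65
tool_pos: [0.5068, 0.1026, 0.0345]
tcp_rot: [1.302, 1.148, -1.305]
wrist_force: [0.5, 0.3, 0.2]
width: 0.0384
```

Request:
move_arm:
  series:
    - {"x": -0.04, "y": 0, "z": 0, "roll": 0}
    - {"x": -0.07, "y": 0, "z": 0, "roll": 0}
    - {"x": -0.07, "y": 0, "z": 0.07, "roll": 0}
    - {"x": -0.07, "y": 0, "z": 0.14, "roll": 0}
    - {"x": -0.07, "y": 0, "z": 0.14, "roll": 0}
    - {"x": -0.04, "y": 0, "z": 0.14, "roll": 0}
    - {"x": 0, "y": 0, "z": 0.14, "roll": 0}
    - {"x": 0, "y": 0, "z": 0.14, "roll": 0}

```text
time_s: 16.45
tool_pos: [0.5052, 0.0889, 0.0341]
tcp_rot: [1.302, 1.147, -1.305]
wrist_force: [0.1, -0.5, -0.3]
width: 0.0383
```

Request:
move_arm:
  series:
    - {"x": 0, "y": 0, "z": 0, "roll": 0}
    - {"x": 0, "y": 0, "z": 0, "roll": 0}
    - {"x": 0, "y": 0, "z": 0, "roll": 0}
    - {"x": 0, "y": 0, "z": 0, "roll": 0}
    - {"x": -0.2, "y": 0, "z": 0, "roll": 0}
    - {"x": -0.5, "y": 0, "z": 0, "roll": 0}
    - {"x": -0.8, "y": 0, "z": 0, "roll": 0}
    - {"x": -1, "y": 0, "z": 0, "roll": 0}
  jaw: 60

```text
time_s: 17.25
tool_pos: [0.5059, 0.0889, 0.1362]
tcp_rot: [1.303, 1.147, -1.304]
wrist_force: [0.0, -0.0, 0.7]
width: 0.0604
```

```bash
python3 plan.py 0.607 -0.1855 0.16 145
```

```text
t 17.25 tcp [0.5059 0.0889 0.1362] yaw -7.37 xax [-0.001  0.001 -1.   ] w 0.0604 F [ 0.  -0.   0.7] q [ 0.17  0.28 -0.19  1.1   0.    1.87]
ROW x y z roll [-0.24   1.354  2.592] 0.1535
```

Request:
move_arm:
  series:
    - {"x": -0.1, "y": 0.06, "z": 0.1, "roll": 0}
    - {"x": -0.2, "y": 0.14, "z": 0.25, "roll": 0}
    - {"x": -0.25, "y": 0.2, "z": 0.4, "roll": 0}
    - {"x": -0.25, "y": 0.28, "z": 0.55, "roll": 0}
    - {"x": -0.25, "y": 0.36, "z": 0.7, "roll": 0}
    - {"x": -0.25, "y": 0.44, "z": 0.85, "roll": 0}
    - {"x": -0.25, "y": 0.52, "z": 1, "roll": 0}
    - {"x": -0.25, "y": 0.52, "z": 1, "roll": 0}

```text
time_s: 18.05
tool_pos: [0.5452, -0.019, 0.1608]
tcp_rot: [1.304, 1.146, -1.305]
wrist_force: [-0.6, 0.4, -0.2]
width: 0.0604
```

Request:
move_arm:
  series:
    - {"x": 0, "y": 0.06, "z": 0.12, "roll": 0}
    - {"x": 0, "y": 0.14, "z": 0.26, "roll": 0}
    - {"x": 0, "y": 0.2, "z": 0.4, "roll": 0}
    - {"x": 0, "y": 0.28, "z": 0.55, "roll": 0}
    - {"x": 0, "y": 0.36, "z": 0.7, "roll": 0}
    - {"x": 0, "y": 0.44, "z": 0.85, "roll": 0}
    - {"x": 0, "y": 0.52, "z": 1, "roll": 0}
    - {"x": 0, "y": 0.52, "z": 1, "roll": 0}

```text
time_s: 18.85
tool_pos: [0.5844, -0.1272, 0.1604]
tcp_rot: [1.305, 1.144, -1.307]
wrist_force: [0.1, 0.5, 0.1]
width: 0.0597
```

```bash
python3 plan.py 0.607 -0.1855 0.12 172.4; python3 look.py 5;python3 - <<'E'
from h import *
print(onz('top',328+.7,187.5,.066),onz('top',402,178,.066))
E
```

```text
t 18.85 tcp [ 0.5844 -0.1272  0.1604] yaw -7.58 xax [-0.001 -0.    -1.   ] w 0.0597 F [0.1 0.5 0.1] q [-0.21  0.44  0.1   1.23 -0.    1.49]
ROW x y z roll [0.404 0.301 0.548] 0.0001
[ 0.58718039 -0.11498284  0.066     ] [ 0.60964273 -0.25632937  0.066     ]
```

View pics/j5.png

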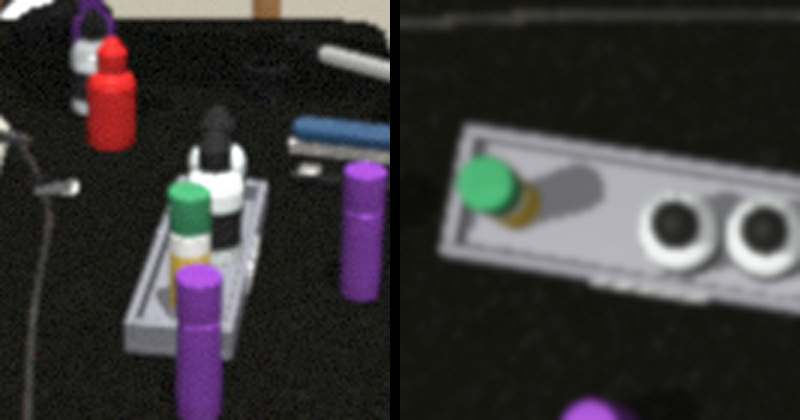

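Both bottles and the glue stick stand upright. In the top crop the gap between the glue cap (487,184) and the middle cap (676,222) is open. On to the spare.

Request:
move_arm:
  series:
    - {"x": 0, "y": 0.1, "z": 0.15, "roll": 0}
    - {"x": 0, "y": 0.2, "z": 0.3, "roll": 0}
    - {"x": 0.1, "y": 0.3, "z": 0.45, "roll": 0}
    - {"x": 0.2, "y": 0.3, "z": 0.548, "roll": 0}
    - {"x": 0.3, "y": 0.3, "z": 0.548, "roll": 0}
    - {"x": 0.4, "y": 0.3, "z": 0.548, "roll": 0}
    - {"x": 0.4, "y": 0.3, "z": 0.548, "roll": 0}
    - {"x": 0.4, "y": 0.3, "z": 0.548, "roll": 0}

```text
time_s: 19.75
tool_pos: [0.6061, -0.183, 0.1204]
tcp_rot: [1.304, 1.146, -1.306]
wrist_force: [-0.5, -0.1, 0.9]
width: 0.0599
```

```bash
python3 plan.py 0.607 -0.1855 0.028 172.4; python3 - <<'E'
from h import *
A=viewer.camera('side')[:,:,::-1]
cv2.imwrite('pics/j6.png',cv2.resize(A[110:240,200:320],None,fx=4,fy=4,interpolation=2))
f=lambda U,V,z:onz('top',150+(U+.5-400)/4-.5,170+(V+.5)/4-.5,z)
g,m,e=f(487,184,.1),f(676,222,.1),f(764,228,.1);print(g,m,e,np.linalg.norm(g-m),np.linalg.norm(m-e))
E
```

```text
t 19.75 tcp [ 0.6061 -0.183   0.1204] yaw -7.48 xax [-0.002  0.001 -1.   ] w 0.0599 F [-0.5 -0.1  0.9] q [-0.29  0.53  0.14  1.18  0.    1.41]
ROW x y z roll [0.924 0.014 0.024] 0.0006
[0.52039574 0.17697757 0.1       ] [0.50515617 0.08978127 0.1       ] [0.50345146 0.04946123 0.1       ] 0.0885180187898313 0.0403560588160997
```

View pics/j6.png

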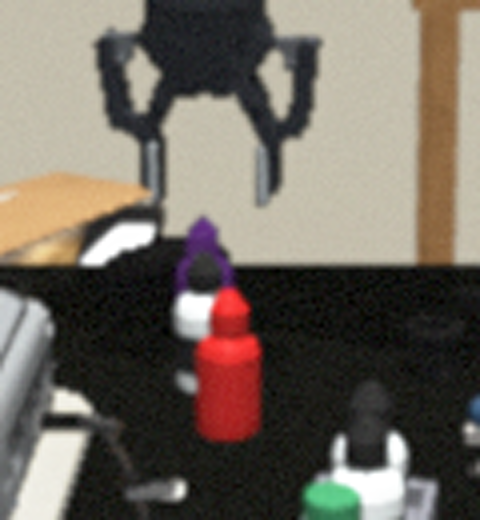

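The fingers straddle the spare (fingers at u 150 and 263, bottle cap at 204), and the gap measures about 56 mm. Descend and grip.

Request:
move_arm:
  series:
    - {"x": 0.1, "y": 0.01, "z": 0.02, "roll": 0}
    - {"x": 0.25, "y": 0.01, "z": 0.02, "roll": 0}
    - {"x": 0.4, "y": 0.01, "z": 0.02, "roll": 0}
    - {"x": 0.55, "y": 0.01, "z": 0.02, "roll": 0}
    - {"x": 0.7, "y": 0.01, "z": 0.02, "roll": 0}
    - {"x": 0.85, "y": 0.01, "z": 0.02, "roll": 0}
    - {"x": 0.92, "y": 0.01, "z": 0.02, "roll": 0}
    - {"x": 0.92, "y": 0.01, "z": 0.02, "roll": 0}

```text
time_s: 20.6
tool_pos: [0.6064, -0.185, 0.0278]
tcp_rot: [1.304, 1.147, -1.306]
wrist_force: [-0.4, 0.3, 0.4]
width: 0.0601
```

Request:
move_arm:
  series:
    - {"x": 0, "y": 0, "z": 0, "roll": 0}
    - {"x": 0, "y": 0, "z": 0, "roll": 0}
    - {"x": 0, "y": 0, "z": 0, "roll": 0}
    - {"x": 0, "y": 0, "z": 0, "roll": 0}
    - {"x": 0, "y": 0, "z": 0, "roll": 0}
    - {"x": 0, "y": 0, "z": 0, "roll": 0}
    - {"x": 0, "y": 0, "z": 0, "roll": 0}
    - {"x": 0, "y": 0, "z": 0, "roll": 0}
  jaw: 30
  force: 30

```text
time_s: 21.4
tool_pos: [0.6071, -0.1851, 0.0286]
tcp_rot: [1.305, 1.146, -1.305]
wrist_force: [1.5, -0.0, 6.7]
width: 0.0379
```

```bash
python3 plan.py 0.5115 0.132 0.15 172.4
```

```text
t 21.4 tcp [ 0.6071 -0.1851  0.0286] yaw -7.48 xax [-0.001  0.    -1.   ] w 0.0379 F [ 1.5 -0.   6.7] q [-0.3   0.59  0.    0.98  0.    1.41]
ROW x y z roll [-1.212 -1.362 -3.02 ] 0.0007
```

Request:
move_arm:
  series:
    - {"x": -0.1, "y": 0, "z": 0, "roll": 0}
    - {"x": -0.25, "y": 0, "z": 0, "roll": 0}
    - {"x": -0.4, "y": 0, "z": 0, "roll": 0}
    - {"x": -0.6, "y": 0, "z": 0, "roll": 0}
    - {"x": -0.8, "y": 0, "z": 0, "roll": 0}
    - {"x": -1, "y": -0.05, "z": -0.1, "roll": 0}
    - {"x": -1, "y": -0.1, "z": -0.25, "roll": 0}
    - {"x": -1, "y": -0.15, "z": -0.35, "roll": 0}

```text
time_s: 22.2
tool_pos: [0.5967, -0.1474, 0.1288]
tcp_rot: [1.305, 1.146, -1.305]
wrist_force: [0.6, 0.2, -1.4]
width: 0.0383
```

Request:
move_arm:
  series:
    - {"x": -0.1, "y": -0.06, "z": -0.12, "roll": 0}
    - {"x": -0.2, "y": -0.12, "z": -0.26, "roll": 0}
    - {"x": -0.3, "y": -0.18, "z": -0.4, "roll": 0}
    - {"x": -0.3, "y": -0.25, "z": -0.55, "roll": 0}
    - {"x": -0.3, "y": -0.32, "z": -0.7, "roll": 0}
    - {"x": -0.3, "y": -0.39, "z": -0.85, "roll": 0}
    - {"x": -0.3, "y": -0.45, "z": -1, "roll": 0}
    - {"x": -0.3, "y": -0.45, "z": -1, "roll": 0}

```text
time_s: 23.0
tool_pos: [0.5645, -0.0403, 0.1587]
tcp_rot: [1.303, 1.147, -1.304]
wrist_force: [0.0, 0.2, 0.6]
width: 0.0381
```

Request:
move_arm:
  series:
    - {"x": 0, "y": -0.06, "z": -0.12, "roll": 0}
    - {"x": 0, "y": -0.12, "z": -0.26, "roll": 0}
    - {"x": 0, "y": -0.18, "z": -0.4, "roll": 0}
    - {"x": 0, "y": -0.25, "z": -0.55, "roll": 0}
    - {"x": 0, "y": -0.32, "z": -0.7, "roll": 0}
    - {"x": 0, "y": -0.39, "z": -0.85, "roll": 0}
    - {"x": 0, "y": -0.45, "z": -1, "roll": 0}
    - {"x": 0, "y": -0.45, "z": -1, "roll": 0}

```text
time_s: 23.8
tool_pos: [0.5321, 0.0667, 0.1589]
tcp_rot: [1.302, 1.148, -1.302]
wrist_force: [0.7, -0.1, -0.4]
width: 0.0382
```

```bash
python3 plan.py 0.511 0.1315 0.15 172.4
```

```text
t 23.8 tcp [0.5321 0.0667 0.1589] yaw -7.25 xax [-0.001  0.001 -1.   ] w 0.0382 F [ 0.7 -0.1 -0.4] q [ 0.12  0.31 -0.09  1.17  0.    1.82]
ROW x y z roll [ 0.09  -0.291 -0.616] 0.002
```

Request:
move_arm:
  series:
    - {"x": 0, "y": -0.07, "z": -0.15, "roll": 0}
    - {"x": 0, "y": -0.14, "z": -0.3, "roll": 0}
    - {"x": 0, "y": -0.21, "z": -0.45, "roll": 0}
    - {"x": 0, "y": -0.29, "z": -0.615, "roll": 0.002}
    - {"x": 0, "y": -0.29, "z": -0.615, "roll": 0.002}
    - {"x": 0.05, "y": -0.29, "z": -0.615, "roll": 0.002}
    - {"x": 0.1, "y": -0.29, "z": -0.615, "roll": 0.002}
    - {"x": 0.1, "y": -0.29, "z": -0.615, "roll": 0.002}

```text
time_s: 24.6
tool_pos: [0.5108, 0.1306, 0.148]
tcp_rot: [1.306, 1.145, -1.309]
wrist_force: [0.1, 0.3, -0.2]
width: 0.0381
```

```bash
python3 plan.py 0.511 0.1315 0.0386 172.4; python3 look.py 7
```

```text
t 24.6 tcp [0.5108 0.1306 0.148 ] yaw -7.65 xax [-0.002  0.001 -1.   ] w 0.0381 F [ 0.1  0.3 -0.2] q [ 0.25  0.3  -0.13  1.14  0.    1.95]
ROW x y z roll [ 1.094  0.004 -0.009] -0.0003
```

View pics/j7.png

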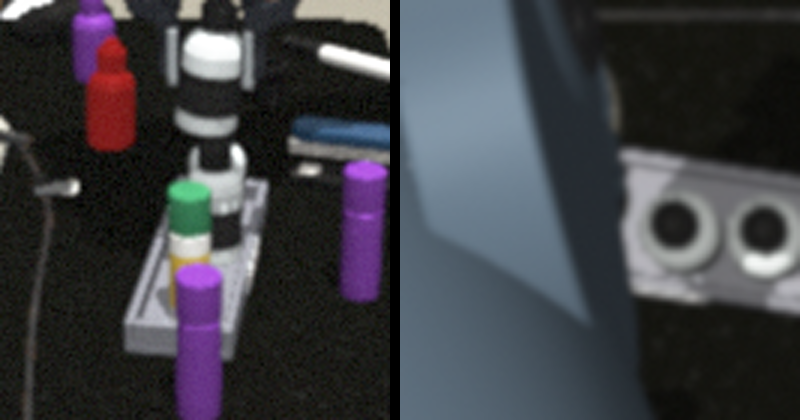

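```bash
python3 - <<'E'
from h import *
A=cv2.imread('pics/side7.png')
cv2.imwrite('pics/j7b.png',cv2.resize(A[130:260,240:340],None,fx=4.6,fy=4.6,interpolation=2))
for b in ([.511,.1315,.12],[.511,.1315,.21]): print(proj('side',b), (proj('side',b)-[240,130])*4.6)
E
```

```text
[289.83516959 211.64125093] [229.24178013 375.54975427]
[290.02451034 165.95522028] [230.11274756 165.3940133 ]
```

View pics/j7b.png

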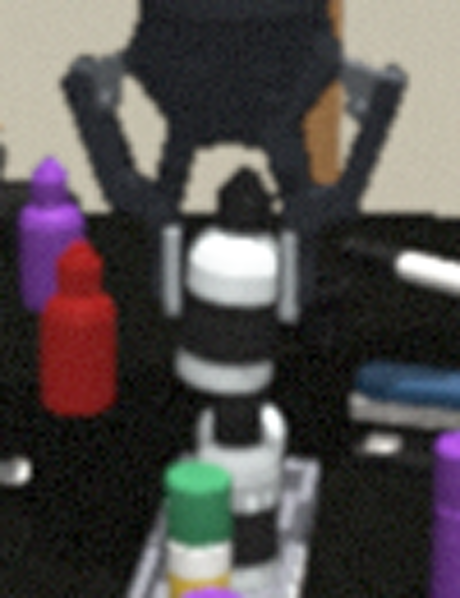

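The held spare leans about 5° in the jaw plane: cap tip at (243,175), base at (222,385) in the crop. The base is offset toward +x, near the trough's centre line. That is within the 7 mm side clearance, and the bottle should settle flat on the floor when released. I'll lower carefully and watch the force.

Request:
move_arm:
  series:
    - {"x": 0.1, "y": 0.02, "z": -0.01, "roll": 0}
    - {"x": 0.25, "y": 0.02, "z": -0.01, "roll": 0}
    - {"x": 0.4, "y": 0.02, "z": -0.01, "roll": 0}
    - {"x": 0.55, "y": 0.02, "z": -0.01, "roll": 0}
    - {"x": 0.7, "y": 0.02, "z": -0.01, "roll": 0}
    - {"x": 0.85, "y": 0.02, "z": -0.01, "roll": 0}
    - {"x": 0.93, "y": 0.02, "z": -0.01, "roll": 0}
    - {"x": 0.95, "y": 0.02, "z": -0.01, "roll": 0}

```text
time_s: 25.5
tool_pos: [0.5125, 0.1315, 0.0527]
tcp_rot: [1.306, 1.146, -1.309]
wrist_force: [0.7, 1.5, 1.2]
width: 0.0368
```

```bash
python3 plan.py 0.513 0.1315 0.0386 172.4; python3 - <<'E'
from h import *
A=viewer.camera('side')[:,:,::-1]
cv2.imwrite('pics/j8.png',cv2.resize(A[150:290,240:340],None,fx=4.2,fy=4.2,interpolation=2))
E
```

```text
t 25.5 tcp [0.5125 0.1315 0.0527] yaw -7.65 xax [-0.003  0.001 -1.   ] w 0.0368 F [0.7 1.5 1.2] q [ 0.25  0.38 -0.28  0.92  0.    1.95]
ROW x y z roll [ 0.141  0.006 -0.001] -0.0003
```

View pics/j8.png

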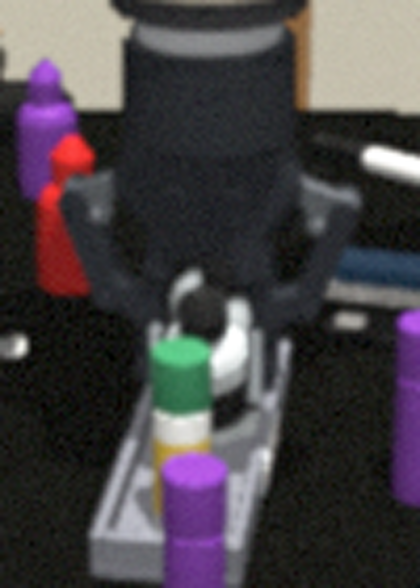

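The bottle has swung in the grip: the cap is at (203,312) but the body now leans right, at (230,390), so it touched something. I'll raise it and look again before continuing.

Request:
move_arm:
  series:
    - {"x": -0.1, "y": 0, "z": 0, "roll": 0}
    - {"x": -0.25, "y": 0, "z": 0, "roll": 0}
    - {"x": -0.4, "y": 0, "z": 0, "roll": 0}
    - {"x": -0.55, "y": 0, "z": 0, "roll": 0}
    - {"x": -0.7, "y": 0, "z": 0, "roll": 0}
    - {"x": -0.85, "y": 0, "z": 0, "roll": 0}
    - {"x": -0.95, "y": 0, "z": 0, "roll": 0}
    - {"x": -0.95, "y": 0, "z": 0, "roll": 0}

```text
time_s: 26.35
tool_pos: [0.5137, 0.1316, 0.1499]
tcp_rot: [1.308, 1.144, -1.307]
wrist_force: [-0.0, 1.2, -0.8]
width: 0.0373
```

```bash
python3 - <<'E'
from h import *
A=viewer.camera('side')[:,:,::-1];cv2.imwrite('pics/side9.png',A)
B=viewer.camera('top')[:,:,::-1];cv2.imwrite('pics/top9.png',B)
c=np.zeros((600,790,3),np.uint8);c[:,:430]=cv2.resize(A[130:270,240:340],(430,600),interpolation=2)
c[:350,440:]=cv2.resize(B[180:280,160:260],(350,350),interpolation=2)
cv2.imwrite('pics/j9.png',c)
E
```

```text
(no output)
```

View pics/j9.png

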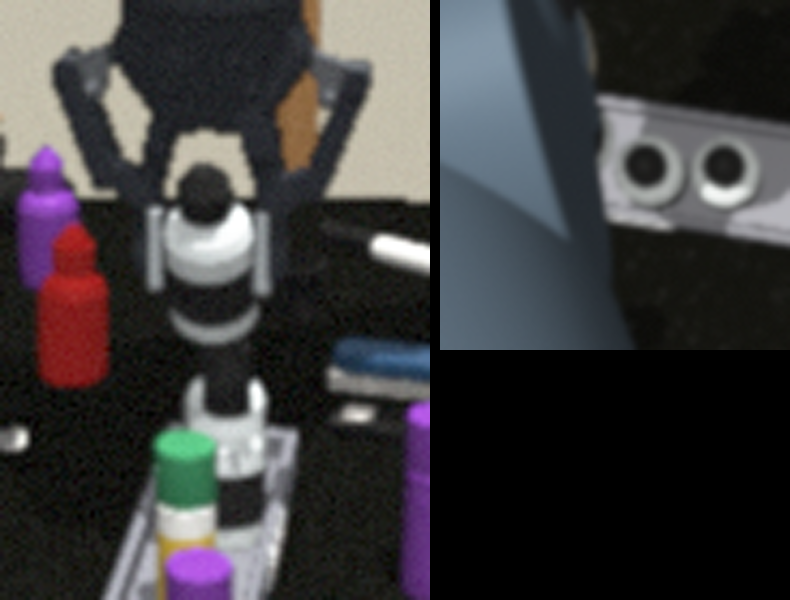

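The spare pitched about 25° about the jaw axis, cap toward +y, after its base caught the middle bottle's shoulder. The two caddy bottles are still upright. I'll set the spare on clear desk just past the caddy's −y end, right it with a light drag, and regrip it.

Request:
move_arm:
  series:
    - {"x": 0, "y": 0.01, "z": 0.08, "roll": 0}
    - {"x": 0, "y": 0.03, "z": 0.2, "roll": 0}
    - {"x": 0, "y": 0.05, "z": 0.33, "roll": 0}
    - {"x": 0, "y": 0.07, "z": 0.46, "roll": 0}
    - {"x": 0, "y": 0.09, "z": 0.6, "roll": 0}
    - {"x": 0, "y": 0.11, "z": 0.74, "roll": 0}
    - {"x": 0, "y": 0.13, "z": 0.88, "roll": 0}
    - {"x": 0, "y": 0.14, "z": 1, "roll": 0}

```text
time_s: 27.25
tool_pos: [0.5134, 0.029, 0.1479]
tcp_rot: [1.306, 1.145, -1.309]
wrist_force: [-0.0, -0.2, -0.1]
width: 0.0372
```

Request:
move_arm:
  series:
    - {"x": 0, "y": 0.02, "z": 0.15, "roll": 0}
    - {"x": 0, "y": 0.05, "z": 0.35, "roll": 0}
    - {"x": 0, "y": 0.09, "z": 0.55, "roll": 0}
    - {"x": 0.15, "y": 0.13, "z": 0.7, "roll": 0}
    - {"x": 0.4, "y": 0.13, "z": 0.8, "roll": 0}
    - {"x": 0.65, "y": 0.13, "z": 0.8, "roll": 0}
    - {"x": 0.9, "y": 0.13, "z": 0.8, "roll": 0}
    - {"x": 1, "y": 0.13, "z": 0.8, "roll": 0}

```text
time_s: 28.05
tool_pos: [0.514, -0.0524, 0.0459]
tcp_rot: [1.305, 1.147, -1.311]
wrist_force: [0.1, -0.2, -0.3]
width: 0.037
```

```bash
python3 plan.py 0.515 -0.06 0.033 172.4; python3 - <<'E'
from h import *
A=viewer.camera('side')[:,:,::-1];cv2.imwrite('pics/side10.png',A)
cv2.imwrite('pics/j10.png',cv2.resize(A[110:250,240:360],None,fx=4.2,fy=4.2,interpolation=2))
E
```

```text
t 28.05 tcp [ 0.514  -0.0524  0.0459] yaw -7.7 xax [-0.005  0.001 -1.   ] w 0.037 F [ 0.1 -0.2 -0.3] q [-0.1   0.36 -0.32  0.89  0.    1.6 ]
ROW x y z roll [0.129 0.021 0.074] -0.0006
```

View pics/j10.png

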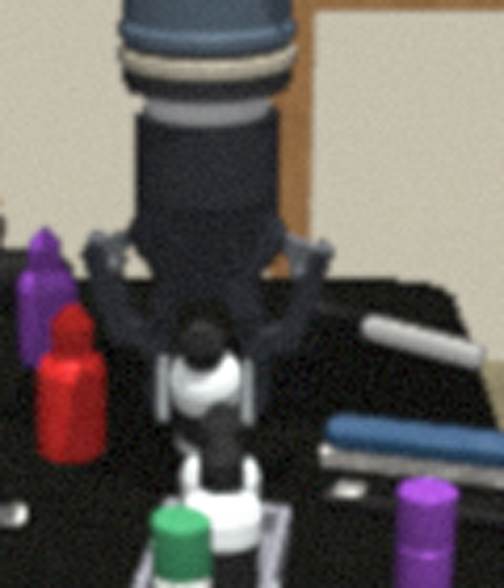

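Request:
move_arm:
  series:
    - {"x": 0.08, "y": 0, "z": 0, "roll": 0}
    - {"x": 0.14, "y": 0, "z": 0, "roll": 0}
    - {"x": 0.15, "y": 0, "z": 0.05, "roll": 0}
    - {"x": 0.155, "y": 0, "z": 0.12, "roll": 0}
    - {"x": 0.16, "y": 0, "z": 0.19, "roll": 0}
    - {"x": 0.165, "y": 0, "z": 0.26, "roll": 0}
    - {"x": 0.17, "y": 0, "z": 0.33, "roll": 0}
    - {"x": 0.175, "y": 0, "z": 0.33, "roll": 0}
  force: 20

```text
time_s: 28.9
tool_pos: [0.5092, -0.0859, 0.0281]
tcp_rot: [1.306, 1.147, -1.312]
wrist_force: [0.5, -0.8, -1.0]
width: 0.037
```

```bash
python3 plan.py 0.515 -0.06 0.028 172.4; python3 - <<'E'
from h import *
A=viewer.camera('side')[:,:,::-1];cv2.imwrite('pics/side11.png',A)
cv2.imwrite('pics/j11.png',cv2.resize(A[110:250,240:360],None,fx=4.2,fy=4.2,interpolation=2))
E
```

```text
t 28.9 tcp [ 0.5092 -0.0859  0.0281] yaw -7.76 xax [-0.006  0.001 -1.   ] w 0.037 F [ 0.5 -0.8 -1. ] q [-0.17  0.38 -0.34  0.85 -0.    1.54]
ROW x y z roll [ 0.001  0.022 -0.264] -0.0009
```

View pics/j11.png

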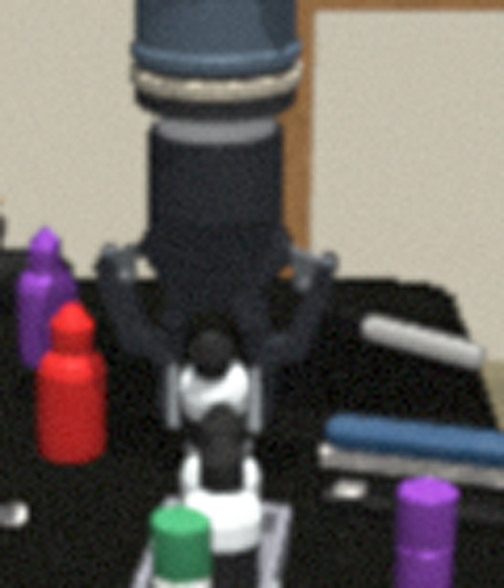

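Request:
move_arm:
  series:
    - {"x": 0.03, "y": 0, "z": 0, "roll": 0}
    - {"x": 0.05, "y": 0, "z": 0, "roll": 0}
    - {"x": 0.06, "y": 0, "z": 0.03, "roll": 0}
    - {"x": 0.07, "y": 0, "z": 0.09, "roll": 0}
    - {"x": 0.07, "y": 0, "z": 0.15, "roll": 0}
    - {"x": 0.08, "y": 0, "z": 0.21, "roll": 0}
    - {"x": 0.08, "y": 0, "z": 0.27, "roll": 0}
    - {"x": 0.08, "y": 0, "z": 0.3, "roll": 0}

```text
time_s: 29.75
tool_pos: [0.5061, -0.1147, 0.0206]
tcp_rot: [1.307, 1.147, -1.31]
wrist_force: [1.3, 7.1, 9.8]
width: 0.0373
```

```bash
python3 plan.py 0.515 -0.06 0.028 172.4; python3 - <<'E'
from h import *
A=viewer.camera('side')[:,:,::-1];cv2.imwrite('pics/side12.png',A)
cv2.imwrite('pics/j12.png',cv2.resize(A[110:250,240:360],None,fx=4.2,fy=4.2,interpolation=2))
E
```

```text
t 29.75 tcp [ 0.5061 -0.1147  0.0206] yaw -7.71 xax [-0.004  0.002 -1.   ] w 0.0373 F [1.3 7.1 9.8] q [-0.22  0.39 -0.35  0.83  0.    1.48]
ROW x y z roll [-0.073  0.015 -0.554] -0.0006
```

View pics/j12.png

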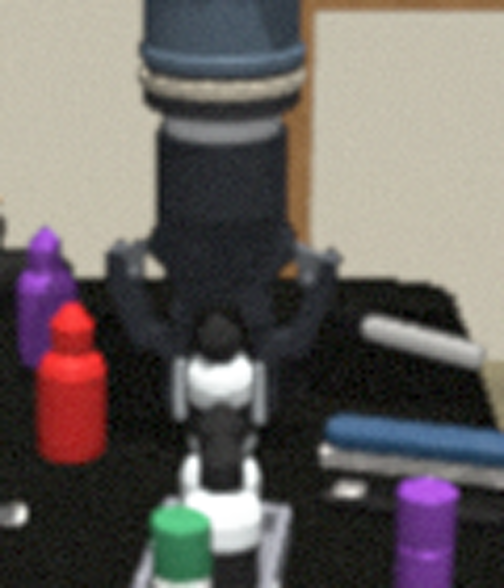

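Contact now: 10 N up and 7 N drag, and the cap has swung back partly upright. I'll continue a little further, then release.

Request:
move_arm:
  series:
    - {"x": 0.01, "y": 0, "z": 0.06, "roll": 0}
    - {"x": 0.01, "y": 0, "z": 0.12, "roll": 0}
    - {"x": 0.015, "y": 0, "z": 0.18, "roll": 0}
    - {"x": 0.02, "y": 0, "z": 0.22, "roll": 0}
    - {"x": 0.025, "y": 0, "z": 0.24, "roll": 0}
    - {"x": 0.025, "y": 0, "z": 0.24, "roll": 0}
    - {"x": 0.025, "y": 0, "z": 0.24, "roll": 0}
    - {"x": 0.025, "y": 0, "z": 0.24, "roll": 0}

```text
time_s: 30.6
tool_pos: [0.5038, -0.1383, 0.0187]
tcp_rot: [1.308, 1.147, -1.307]
wrist_force: [-0.1, 5.5, 9.7]
width: 0.0368
```

```bash
python3 plan.py 0.515 -0.06 0.028 172.4; python3 - <<'E'
from h import *
A=viewer.camera('side')[:,:,::-1];cv2.imwrite('pics/side13.png',A)
cv2.imwrite('pics/j13.png',cv2.resize(A[110:250,240:360],None,fx=4.2,fy=4.2,interpolation=2))
E
```

```text
t 30.6 tcp [ 0.5038 -0.1383  0.0187] yaw -7.68 xax [-0.002  0.003 -1.   ] w 0.0368 F [-0.1  5.5  9.7] q [-0.27  0.4  -0.34  0.83  0.    1.44]
ROW x y z roll [-0.09   0.007 -0.791] -0.0004
```

View pics/j13.png

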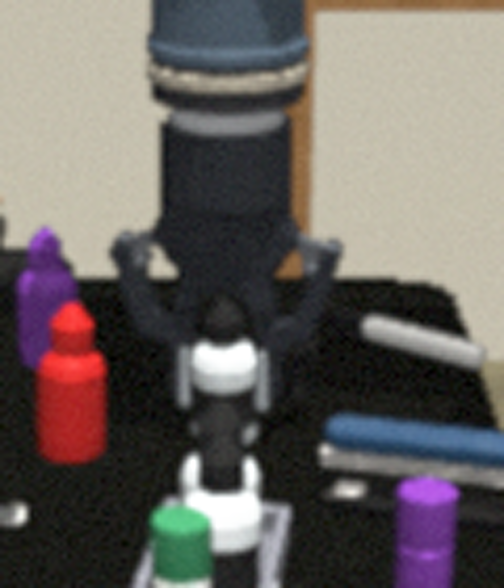

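Request:
move_arm:
  series:
    - {"x": 0, "y": 0, "z": 0, "roll": 0}
    - {"x": 0, "y": 0, "z": 0, "roll": 0}
    - {"x": 0, "y": 0, "z": 0, "roll": 0}
    - {"x": 0, "y": 0, "z": 0, "roll": 0}
    - {"x": -0.03, "y": 0, "z": 0, "roll": 0}
    - {"x": -0.06, "y": 0, "z": 0, "roll": 0}
    - {"x": -0.09, "y": 0, "z": 0, "roll": 0}
    - {"x": -0.09, "y": 0, "z": 0, "roll": 0}
  jaw: 48

```text
time_s: 31.45
tool_pos: [0.5041, -0.1384, 0.0283]
tcp_rot: [1.309, 1.146, -1.307]
wrist_force: [0.5, -0.3, 0.1]
width: 0.0483
```

```bash
python3 plan.py 0.511 0.1335 0.15 172.4; python3 - <<'E'
from h import *
A=viewer.camera('side')[:,:,::-1];cv2.imwrite('pics/side14.png',A)
cv2.imwrite('pics/j14.png',cv2.resize(A[150:240,260:330],None,fx=6,fy=6,interpolation=2))
t=sensors.read_state()['tool_pos'];print((proj('side',[t[0],t[1],.09])-[260,150])*6,(proj('side',[t[0],t[1],.066])-[260,150])*6,(proj('side',[t[0],t[1]+.01,.09])-[260,150])*6)
E
```

```text
t 31.45 tcp [ 0.5041 -0.1384  0.0283] yaw -7.68 xax [-0.001  0.003 -1.   ] w 0.0483 F [ 0.5 -0.3  0.1] q [-0.27  0.39 -0.33  0.85  0.    1.44]
ROW x y z roll [-1.21  -0.297 -2.707] -0.0004
[198.72541606 173.28572243] [198.34811466 228.77857493] [198.78631937 181.58084469]
```

View pics/j14.png

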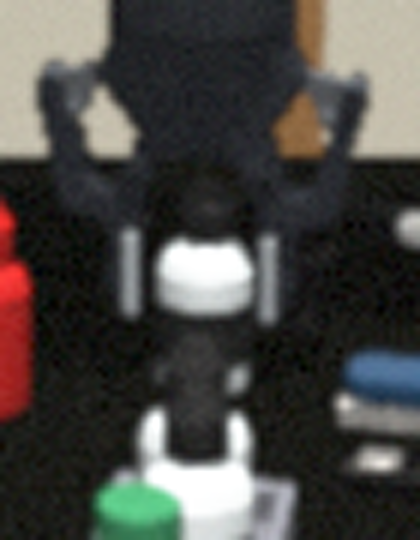

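The spare now stands upright on the desk between the fingers (fingers at u 131 and 268, bottle about 205). I regrip it firmly with a 2 mm centring shift.

Request:
move_arm:
  series:
    - {"x": 0, "y": -0.02, "z": 0, "roll": 0}
    - {"x": 0, "y": -0.02, "z": 0, "roll": 0}
    - {"x": 0, "y": -0.02, "z": 0, "roll": 0}
    - {"x": 0, "y": -0.02, "z": 0, "roll": 0}
    - {"x": 0, "y": -0.02, "z": 0, "roll": 0}
    - {"x": 0, "y": -0.02, "z": 0, "roll": 0}
    - {"x": -0.05, "y": -0.02, "z": 0, "roll": 0}
    - {"x": -0.15, "y": -0.02, "z": 0, "roll": 0}
  jaw: 30
  force: 60

```text
time_s: 32.3
tool_pos: [0.5012, -0.1379, 0.0428]
tcp_rot: [1.308, 1.148, -1.308]
wrist_force: [-1.0, -0.2, -0.8]
width: 0.036
```

Request:
move_arm:
  series:
    - {"x": -0.15, "y": 0, "z": 0, "roll": 0}
    - {"x": -0.35, "y": 0, "z": 0, "roll": 0}
    - {"x": -0.55, "y": 0, "z": -0.05, "roll": 0}
    - {"x": -0.75, "y": -0.03, "z": -0.13, "roll": 0}
    - {"x": -0.95, "y": -0.05, "z": -0.25, "roll": 0}
    - {"x": -1, "y": -0.05, "z": -0.4, "roll": 0}
    - {"x": -1, "y": -0.08, "z": -0.6, "roll": 0}
    - {"x": -1, "y": -0.1, "z": -0.8, "roll": 0}

```text
time_s: 33.1
tool_pos: [0.5022, -0.0565, 0.143]
tcp_rot: [1.308, 1.148, -1.308]
wrist_force: [-0.2, 0.3, -0.7]
width: 0.0358
```

```bash
python3 plan.py 0.511 0.1335 0.15 172.4; python3 - <<'E'
from h import *
A=viewer.camera('side')[:,:,::-1];cv2.imwrite('pics/side15.png',A)
cv2.imwrite('pics/j15.png',cv2.resize(A[110:230,250:330],None,fx=5,fy=5,interpolation=2))
E
```

```text
t 33.1 tcp [ 0.5022 -0.0565  0.143 ] yaw -7.69 xax [-0.003  0.003 -1.   ] w 0.0358 F [-0.2  0.3 -0.7] q [-0.11  0.26 -0.2   1.12  0.    1.59]
ROW x y z roll [-0.063 -0.168 -1.895] -0.0005
```

View pics/j15.png

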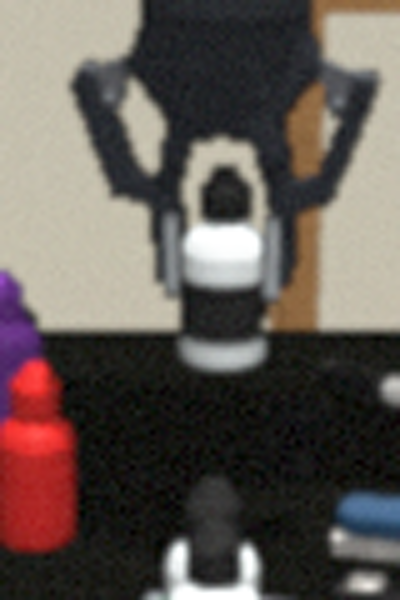

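The spare now hangs upright in the grip (cap tip (226,170), base (224,365)). Carry it over the gap.

Request:
move_arm:
  series:
    - {"x": -0.03, "y": 0, "z": -0.1, "roll": 0}
    - {"x": -0.07, "y": -0.02, "z": -0.22, "roll": 0}
    - {"x": -0.07, "y": -0.03, "z": -0.36, "roll": 0}
    - {"x": -0.07, "y": -0.05, "z": -0.5, "roll": 0}
    - {"x": -0.07, "y": -0.06, "z": -0.65, "roll": 0}
    - {"x": -0.07, "y": -0.07, "z": -0.8, "roll": 0}
    - {"x": -0.07, "y": -0.08, "z": -0.92, "roll": 0}
    - {"x": -0.07, "y": -0.08, "z": -1, "roll": 0}

```text
time_s: 33.95
tool_pos: [0.5075, 0.0472, 0.1502]
tcp_rot: [1.307, 1.15, -1.307]
wrist_force: [0.6, -0.6, -0.9]
width: 0.0363
```

Request:
move_arm:
  series:
    - {"x": 0, "y": -0.01, "z": -0.12, "roll": 0}
    - {"x": 0, "y": -0.03, "z": -0.26, "roll": 0}
    - {"x": 0, "y": -0.05, "z": -0.4, "roll": 0}
    - {"x": 0, "y": -0.07, "z": -0.55, "roll": 0}
    - {"x": 0, "y": -0.08, "z": -0.7, "roll": 0}
    - {"x": 0, "y": -0.09, "z": -0.82, "roll": 0}
    - {"x": 0, "y": -0.09, "z": -0.9, "roll": 0}
    - {"x": 0, "y": -0.09, "z": -0.9, "roll": 0}

```text
time_s: 34.75
tool_pos: [0.5105, 0.1386, 0.1505]
tcp_rot: [1.306, 1.151, -1.306]
wrist_force: [-0.6, -0.9, -1.5]
width: 0.0358
```

```bash
python3 plan.py 0.512 0.134 0.06 172.4; python3 - <<'E'
from h import *
A=viewer.camera('side')[:,:,::-1];cv2.imwrite('pics/side16.png',A)
cv2.imwrite('pics/j16.png',cv2.resize(A[120:280,240:340],None,fx=3.7,fy=3.7,interpolation=2))
E
```

```text
t 34.75 tcp [0.5105 0.1386 0.1505] yaw -7.5 xax [-0.004  0.005 -1.   ] w 0.0358 F [-0.6 -0.9 -1.5] q [ 0.26  0.3  -0.12  1.15  0.01  1.96]
ROW x y z roll [0.905 0.025 0.047] 0.0005
```

View pics/j16.png

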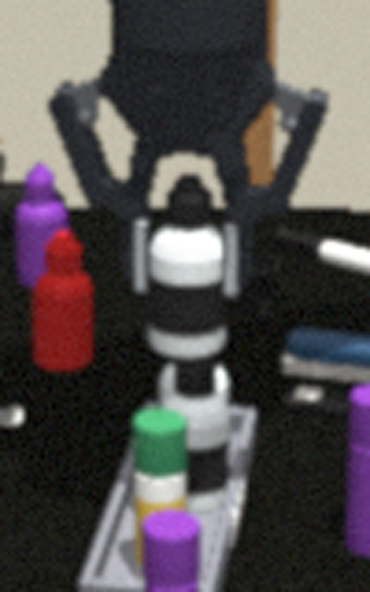

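The spare is upright over the gap (cap tip (190,180), base (187,350)), and the middle bottle and glue stick are undisturbed. Lower it.

Request:
move_arm:
  series:
    - {"x": 0, "y": 0.02, "z": 0.045, "roll": 0}
    - {"x": 0.1, "y": 0.02, "z": 0.045, "roll": 0}
    - {"x": 0.25, "y": 0.02, "z": 0.045, "roll": 0}
    - {"x": 0.4, "y": 0.02, "z": 0.045, "roll": 0}
    - {"x": 0.55, "y": 0.02, "z": 0.045, "roll": 0}
    - {"x": 0.7, "y": 0.02, "z": 0.045, "roll": 0}
    - {"x": 0.85, "y": 0.02, "z": 0.045, "roll": 0}
    - {"x": 0.95, "y": 0.02, "z": 0.045, "roll": 0}

```text
time_s: 35.6
tool_pos: [0.5108, 0.133, 0.054]
tcp_rot: [1.306, 1.151, -1.308]
wrist_force: [-0.1, 0.2, -0.9]
width: 0.0359
```

```bash
python3 plan.py 0.512 0.134 0.0395 172.4; python3 - <<'E'
from h import *
A=viewer.camera('side')[:,:,::-1];cv2.imwrite('pics/side17.png',A)
cv2.imwrite('pics/j17.png',cv2.resize(A[150:290,240:340],None,fx=4.2,fy=4.2,interpolation=2))
E
```

```text
t 35.6 tcp [0.5108 0.133  0.054 ] yaw -7.57 xax [-0.005  0.004 -1.   ] w 0.0359 F [-0.1  0.2 -0.9] q [ 0.25  0.37 -0.28  0.92  0.01  1.95]
ROW x y z roll [ 0.144  0.011 -0.011] 0.0002
```

View pics/j17.png

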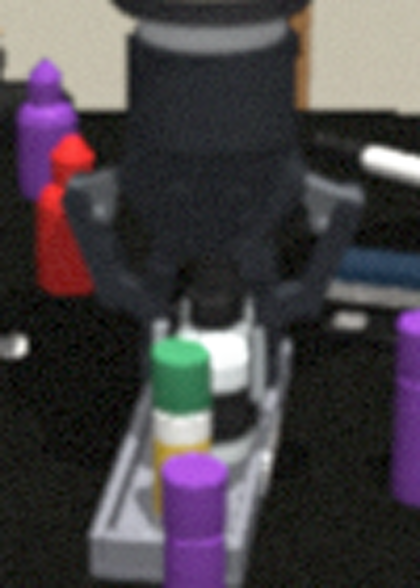

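The spare is upright in the gap with no contact force. Set it down with a 1–2 mm nudge toward the trough's centre line.

Request:
move_arm:
  series:
    - {"x": 0, "y": 0.02, "z": 0, "roll": 0}
    - {"x": 0.04, "y": 0.02, "z": 0, "roll": 0}
    - {"x": 0.08, "y": 0.02, "z": 0, "roll": 0}
    - {"x": 0.11, "y": 0.02, "z": 0, "roll": 0}
    - {"x": 0.13, "y": 0.02, "z": 0, "roll": 0}
    - {"x": 0.14, "y": 0.02, "z": 0, "roll": 0}
    - {"x": 0.15, "y": 0.02, "z": 0, "roll": 0}
    - {"x": 0.15, "y": 0.02, "z": 0, "roll": 0}

```text
time_s: 36.45
tool_pos: [0.5122, 0.1327, 0.0383]
tcp_rot: [1.305, 1.151, -1.309]
wrist_force: [-2.8, 0.1, 6.0]
width: 0.0363
```

```bash
python3 plan.py 0.512 0.134 0.0395 172.4; python3 - <<'E'
from h import *
A=viewer.camera('side')[:,:,::-1];cv2.imwrite('pics/side18.png',A)
cv2.imwrite('pics/j18.png',cv2.resize(A[150:290,240:340],None,fx=4.2,fy=4.2,interpolation=2))
E
```

```text
t 36.45 tcp [0.5122 0.1327 0.0383] yaw -7.57 xax [-0.006  0.004 -1.   ] w 0.0363 F [-2.8  0.1  6. ] q [ 0.25  0.39 -0.3   0.89  0.01  1.95]
ROW x y z roll [-0.012 -0.004 -0.012] 0.0002
```

View pics/j18.png

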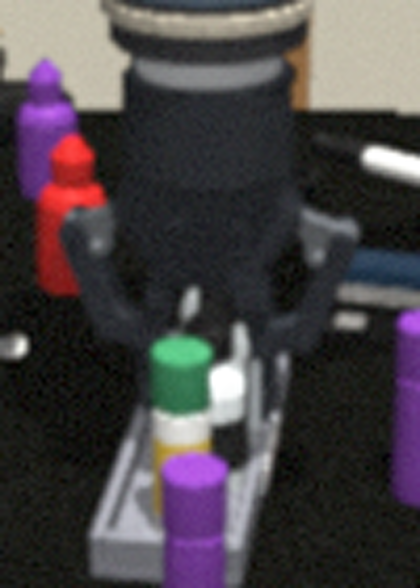

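6 N of contact at exactly the expected floor height. Release and rise.

Request:
move_arm:
  series:
    - {"x": 0, "y": 0, "z": 0, "roll": 0}
    - {"x": 0, "y": 0, "z": 0, "roll": 0}
    - {"x": 0, "y": 0, "z": 0, "roll": 0}
    - {"x": 0, "y": 0, "z": 0, "roll": 0}
    - {"x": -0.15, "y": 0, "z": 0, "roll": 0}
    - {"x": -0.4, "y": 0, "z": 0, "roll": 0}
    - {"x": -0.7, "y": 0, "z": 0, "roll": 0}
    - {"x": -1, "y": 0, "z": 0, "roll": 0}
  jaw: 58

```text
time_s: 37.3
tool_pos: [0.5125, 0.1323, 0.1393]
tcp_rot: [1.305, 1.151, -1.309]
wrist_force: [0.4, -0.1, 0.1]
width: 0.0577
```

Request:
move_arm:
  series:
    - {"x": -0.1, "y": 0, "z": 0.2, "roll": 0}
    - {"x": -0.2, "y": 0, "z": 0.4, "roll": 0}
    - {"x": -0.3, "y": 0, "z": 0.6, "roll": 0}
    - {"x": -0.4, "y": 0, "z": 0.8, "roll": 0}
    - {"x": -0.4, "y": 0, "z": 1, "roll": 0}
    - {"x": -0.4, "y": 0, "z": 1, "roll": 0}
    - {"x": -0.4, "y": 0, "z": 1, "roll": 0}
    - {"x": -0.4, "y": 0, "z": 1, "roll": 0}

```text
time_s: 38.1
tool_pos: [0.4996, 0.0336, 0.1788]
tcp_rot: [1.305, 1.152, -1.309]
wrist_force: [0.1, -0.2, 0.1]
width: 0.0581
```

Request:
move_arm:
  series:
    - {"x": 0, "y": 0, "z": 0.2, "roll": 0}
    - {"x": 0, "y": 0, "z": 0.4, "roll": 0}
    - {"x": 0, "y": 0, "z": 0.6, "roll": 0}
    - {"x": 0, "y": 0, "z": 0.8, "roll": 0}
    - {"x": 0, "y": 0, "z": 1, "roll": 0}
    - {"x": 0, "y": 0, "z": 1, "roll": 0}
    - {"x": 0, "y": 0, "z": 1, "roll": 0}
    - {"x": 0, "y": 0, "z": 1, "roll": 0}

```text
time_s: 38.9
tool_pos: [0.4866, -0.0647, 0.1784]
tcp_rot: [1.304, 1.153, -1.309]
wrist_force: [-0.5, 1.1, 0.4]
width: 0.058
```

```bash
python3 look.py 19
```

```text
(no output)
```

View pics/j19.png

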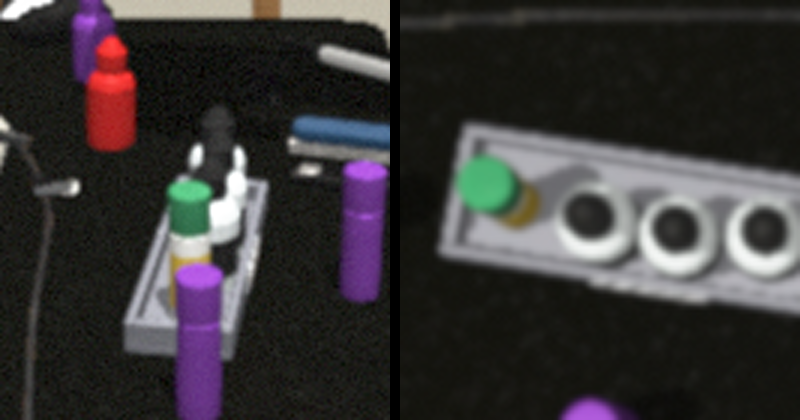

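The top crop shows the row upright: glue (487,184), spare cap (590,216), middle (677,228), end (764,228). The caps are concentric with their shoulders and evenly spaced. Handing in.

```bash
python3 -c "
from cell import hand_in,sensors
print(hand_in(), sensors.read_state()['time_s'])"
```

```text
the job is handed in; nothing more can be done
the job is handed in; nothing more can be done
```

I handed the job in at about 39 s. The spare ink bottle stands in the caddy between the middle bottle and the glue stick, and all four items are upright.

- **Shifting:** I eased the glue stick up by its cap and moved it 32 mm toward its end wall. I then moved the end bottle and the middle bottle 14 mm each the other way. The gap measured about 56 mm.
- **What went wrong:** On the first try the spare leaned about 5° in the grip, caught the middle bottle's shoulder and pitched to roughly 25°. I set it on clear desk, righted it with a light drag (about 10 N), regripped it at 60 N and placed it. At the caddy floor height the contact force was 6 N.
- **Last checks:** The final pictures show the order end bottle, middle bottle, spare, glue stick. The caps are concentric with their shoulders and the bottles are about 41 mm apart, centre to centre. The gripper was clear of everything. No wrist force reading went above about 12 N. I did not touch the look-alikes or the loupe.
- **Disagreement:** The two cameras' calibrations differed by about 2–3 mm in x, which stayed within the clearances.

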